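# Level the rocking condiment stand, load it and set its light

### The arm

A 7-joint arm with a two-finger parallel gripper is mounted at the origin on the work surface. World frame = base frame: x ahead of the robot, y to its left, z up, the work surface at z = 0. Lengths are in m, angles in rad, forces in N, time in s.
With the tool pointing down it reaches from about 0.4 to 0.875 m from the base axis. Payload 4.4 kg.
Tool frame: the origin (TCP) lies midway between the tips of the shut fingers; the grasp point (between the pads) lies 19 mm behind it (env.grasp_offset is the distance from the TCP to the grasp point, in m); z points along the fingers, y is the direction in which the jaws open and shut (so a half turn about z gives the same grasp; the last joint's range is limited). The gripper opens to 85 mm and grips with 20 to 120 N. Pads are 22 mm wide; open, the fingers measure 114 mm over their backs; the gripper's body (76 mm by 85 mm) begins 54 mm behind the grasp point. The pads swing forward as they close: fully open they stand 13 mm farther back than shut.
Start: joints at [-1.293, 0.628, 0.038, 1.517, -0.027, 0.996, -0.02], TCP at [0.219, 0.612, 0.231] pointing down, gripper open.
Joint ranges: [-3.06, 3.06], [-0.37, 2.12], [-1.25, 1.32], [0.18, 2.47], [-1.1, 4.24], [0.23, 1.98], [-2.94, 2.94]. Speed limits (rad/s): [2.57, 2.57, 3.14, 3.14, 3.14, 3.14, 3.14].

### API

Orientations are given as a unit quaternion [w, x, y, z].
In Python, from bench import sensors, vision, order, env gives the robot as it stands.
- The arm moves only by the tool drive_tool, never from a script. Its argument "series" is a list that holds one entry, the list of rows, each a list of 5 numbers: the finger opening in m, from 0 to 0.0854, then the shift along the tool's x, y, z in m, then the turn about the tool's z in rad. In form: [[[hand, dx, dy, dz, spin], ...]]. A call has 1 to 5 rows; each row is the pose to reach, as a shift and turn from the pose commanded when the call began, along the tool's axes at that moment; what a row does not reach only later rows make up. A row lasts 1/8 s, in which the tool goes at most 62.5 mm and 10.7 degrees, less where a joint would pass 70% of its speed; a pose out of reach is approached as far as the arm can. A call with a gripper value outside its range is refused whole. The fingers move at their own pace and stop on an object; "grip_force" is the grip in N (left out, the last holds). Time passes only in rows, so rows that repeat a pose let the fingers close. It gives the time, the measured TCP pose, the force and the opening at its end, in the units of the state.
- sensors.sense(): the state, without advancing time (a new reading comes with each control period).
- vision.get_image(name): name is "side" or "top" or "wrist"; returns a dict with "pixels" (400x640x3 uint8, blue, green, red), "camera_matrix" (3x3 intrinsics, pixels), "k1" (the pictures are not rectified: a ray, as slopes to the right and down, at radius r is drawn at 1 + k1 r^2 times it, then the intrinsics apply), "rvec" (rotation vector, rad) and "tvec" (3), from world to camera coordinates, as OpenCV has them. Camera axes: x right, y down, z forward; pixel columns grow to the right and rows downward; lengths in m; the calibration is good to about 2 mm. A picture is of the moment at which its call begins. There is no depth.
- order.close_job(): hands the job in, once; it reports no verdict.
The state is a dict: "time": time; "q": joint angles; "qd": joint speeds; "joint_torque": joint torques, N m; "eef_pos": TCP position; "orientation": TCP orientation; "ft_force": force on the tool from outside, world axes, zero at the start; "moment": the same for the moment, N m; "gripper_width": finger opening in m.
Only numpy, scipy, OpenCV 4.12 (cv2) and the standard library are available. Lean on these libraries where they do the work, as an engineer would, in place of code of your own. Each camera call takes 0.05 s, during which the arm holds its last target. There are 200 camera calls.

### The job

The lit condiment stand on the counter leans and rocks, because its two front screw feet are too short, one more than the other. While it is empty, turn their red knobs until the stand is level and firm on all four feet; then stand every lidded condiment pot there is upright on its black mat and set the orange dimmer lever to half, straight up on the green mark. Leave the other things on the counter where they are, and do not shove the stand about.

Things in the scene. Friction and masses are not known exactly. Their poses are not given: they have to be found in the camera images.
- stand: lit condiment stand, 3.9 kg, loose: steel deck 200 mm deep (x), 370 mm wide (y), top 42 mm up; two outriggers with red knobs on the worker's side; light bar on posts along the rear edge (x +0.081 to +0.105, top 134 mm). Origin: under the middle of the deck, in the plane of the rear feet's undersides (at the counter, height 0, when level); x away from the worker's side, y left, z up
- mat (a point): middle of the top of the black rubber mat on the stand's deck, at stand (-0.004, 0.034, 0.045), axes as the stand. The mat measures 166 mm in x by 286 mm in y and lies inside a low rail 11 mm higher than it. The pots go here
- foot_left: adjustable front left foot: soft rubber pad, 32 mm, under a screw spindle at stand x -0.150, y +0.120. Origin: centre of the pad's underside. Unloaded its z in the stand frame is 0 when in one plane with the hard rear feet; at the start it is 1 to 6 mm too short (z positive). The rubber gives 0.15 mm per N: 0.9 mm under its share of the empty stand, 1.8 mm if it bears the front alone
- foot_right: adjustable front right foot: soft rubber pad, 32 mm, under a screw spindle at stand x -0.150, y -0.120. Origin: centre of the pad's underside. Unloaded its z in the stand frame is 0 when in one plane with the hard rear feet; at the start it is 1 to 6 mm too short (z positive). The rubber gives 0.15 mm per N: 0.9 mm under its share of the empty stand, 1.8 mm if it bears the front alone
- rear_left: fixed rear left foot of the stand, a black rubber pad 32 mm across under the deck at stand x +0.080, y +0.160; origin: centre of its underside
- rear_right: fixed rear right foot of the stand, a black rubber pad 32 mm across under the deck at stand x +0.080, y -0.160; origin: centre of its underside
- knob_left_grip (a point): middle of the red star knob (40 mm across, 22 mm tall) on top of the front left foot's spindle, 71 mm above that foot's unloaded underside. Clockwise from above screws the foot down (longer), 4 mm a turn, and the knob goes down with it; 0.2 to 1.5 turns needed. Grip at any angle; turns freely (0.04 N m), stays where left. Below it only the outrigger, 24 mm wide, top 42 mm above the stand origin
- knob_right_grip (a point): middle of the red star knob (40 mm across, 22 mm tall) on top of the front right foot's spindle, 71 mm above that foot's unloaded underside. Clockwise from above screws the foot down (longer), 4 mm a turn, and the knob goes down with it; 0.2 to 1.5 turns needed. Grip at any angle; turns freely (0.04 N m), stays where left. Below it only the outrigger, 24 mm wide, top 42 mm above the stand origin
- dimmer (a joint): dimmer lever, swinging in the stand's x-z plane about a pivot at stand (0, -0.150, 0.046). 0 = off, leaning 0.6 rad towards the worker (stand -x); 0.6 = half, straight up at the long green mark; 1.2 = full, leaning 0.6 rad the other way. Light friction (0.08 N m), stays where it is left. Starts between 0 and 0.3
- dimmer_tip (a point): middle of the orange grip of the dimmer lever, 69 mm from its pivot: 14 mm wide along stand y, 10 mm thick, 30 mm long along the lever. The black drum below it has its top 75 mm above the stand origin. Pinch it from above across stand y
- pot_1: lidded condiment pot, white glazed cylinder 52 mm across and 49 mm tall with a dark red band and lid; the small lid knob brings it to 68 mm. About 0.25 kg. Origin: centre of its underside, z up. Grip it round the white body. Not every start has it
- pot_2: lidded condiment pot, white glazed cylinder 52 mm across and 49 mm tall with a yellow band and lid; the small lid knob brings it to 68 mm. About 0.25 kg. Origin: centre of its underside, z up. Grip it round the white body. Not every start has it
- pot_3: lidded condiment pot, white glazed cylinder 52 mm across and 49 mm tall with a green band and lid; the small lid knob brings it to 68 mm. About 0.25 kg. Origin: centre of its underside, z up. Grip it round the white body. Not every start has it
- pot_4: lidded condiment pot, white glazed cylinder 52 mm across and 49 mm tall with a brown band and lid; the small lid knob brings it to 68 mm. About 0.25 kg. Origin: centre of its underside, z up. Grip it round the white body. Not every start has it
- pot_5: lidded condiment pot, white glazed cylinder 52 mm across and 49 mm tall with a cream band and lid; the small lid knob brings it to 68 mm. About 0.25 kg. Origin: centre of its underside, z up. Grip it round the white body. Not every start has it
- spice_tin: bystander: blue and silver tin, 60 mm across, 92 mm tall; origin under its centre. Stays where it is
- soy_jug: bystander: dark soy jug with a red cap, 60 mm across, 93 mm tall; origin under its centre. Stays where it is
- tea_cup: bystander: grey-green tea cup, 66 mm across, 72 mm tall; origin under its centre. Stays where it is
Not all that is in view belongs to the job. Of the things that look like the pot_1, the larger one is meant.

How it is judged:
On the way:
1. with no pot on it and the robot's hands off it, the stand is level and firm on all four feet (contact force between each of foot_left, foot_right, rear_left, rear_right and anything else above 1 N and angle between stand's own z axis and vertical below 0.01 rad and angular speed of stand below 0.05 rad/s and contact force between each of the arm, the fingers and stand below 0.1 N and height (world z) of each of pot_1, pot_2, pot_3, pot_4, pot_5 below 0.02 m), for 0.4 s.
At the end, for the whole second after the job is handed in: the stand is level within 0.010 rad (0.6 degrees) and each of its four feet bears on the counter with more than 1 N; every pot present stands upright (within 0.1 rad) and at rest on the mat inside the rail; the dimmer lever is within 0.09 rad (5 degrees) of straight up (contact force between each of foot_left, foot_right, rear_left, rear_right and anything else above 1 N and angle between stand's own z axis and vertical below 0.01 rad and angular speed of stand below 0.05 rad/s and x of pot_1 in the frame of stand between -0.087 and 0.079 m and y of pot_1 in the frame of stand between -0.109 and 0.177 m and z of pot_1 in the frame of stand between 0.04 and 0.05 m and angle between each of pot_1, pot_2, pot_3, pot_4, pot_5's own z axis and vertical below 0.1 rad and linear speed of each of pot_1, pot_2, pot_3, pot_4, pot_5 below 0.03 m/s and x of pot_2 in the frame of stand between -0.087 and 0.079 m and y of pot_2 in the frame of stand between -0.109 and 0.177 m and z of pot_2 in the frame of stand between 0.04 and 0.05 m and x of pot_3 in the frame of stand between -0.087 and 0.079 m and y of pot_3 in the frame of stand between -0.109 and 0.177 m and z of pot_3 in the frame of stand between 0.04 and 0.05 m and x of pot_4 in the frame of stand between -0.087 and 0.079 m and y of pot_4 in the frame of stand between -0.109 and 0.177 m and z of pot_4 in the frame of stand between 0.04 and 0.05 m and x of pot_5 in the frame of stand between -0.087 and 0.079 m and y of pot_5 in the frame of stand between -0.109 and 0.177 m and z of pot_5 in the frame of stand between 0.04 and 0.05 m and value of joint dimmer between 0.51 and 0.69 rad); the robot touches nothing.
It fails at once if another thing on the counter is moved by more than 5 cm or knocked over (distance of any of spice_tin, soy_jug, tea_cup from where it was at the start of the episode above 0.05 m or angle between any of spice_tin, soy_jug, tea_cup's own z axis and vertical above 0.5 rad).
It fails at once if the stand is shoved more than 4 cm (distance of stand from where it was at the start of the episode above 0.04 m).
Of pot_1, pot_2, pot_3, pot_4, pot_5 only 3 to 5 are there at a start; the rules pass over those that are not, and their reading is None.
At some moment in a run one of pot_1, pot_2, pot_3, pot_4, pot_5 may be knocked a few centimetres aside while the robot is not near it.
It also fails if it takes over 210 s, if anything falls off the work surface, if the arm or the gripper's body presses on something with over 40 N, if the wrist force passes 120 N, or if a joint passes its speed limit or range.

## Working session

There is one attempt and no reset: what is moved stays moved. The work goes in short steps, Python scripts to look and compute and a tool call to move; the robot and the scene stay as the last step left them, time stands still between calls to the robot, and variables do not carry over. Pictures are saved under pics/ and viewed, about 12 in all and at most 16, crops included, and the job is handed in when it is done.

Besides the shell and the picture viewer there is one more tool, called after "Request:" by a JSON object that holds its "name" and its "arguments", one argument or row to a line. drive_tool: Moves the arm, as the interface text tells. Its arguments: {"type":"object","properties":{"series":{"type":"array","items":{"type":"array","items":{"type":"array","items":{"type":"number"}}}},"grip_force":{"type":"number"}},"required":["series"]}

```bash
ls; mkdir -p pics; cat > h.py <<'E'
import numpy as np, cv2
from bench import sensors, vision, order, env
def cam(n):
    d=vision.get_image(n); return d
def ray(d,u,v):
    K=np.array(d["camera_matrix"],float);k1=d["k1"]
    p=cv2.undistortPoints(np.array([[[u,v]]],float),K,np.array([k1,0,0,0,0.]))[0,0]
    R=cv2.Rodrigues(np.array(d["rvec"],float))[0]
    return -R.T@np.array(d["tvec"],float).ravel(), R.T@np.array([p[0],p[1],1.])
def atz(d,u,v,z):
    c,r=ray(d,u,v); return c+r*(z-c[2])/r[2]
def proj(d,P):
    return cv2.projectPoints(np.array(P,float).reshape(-1,1,3),np.array(d["rvec"],float),np.array(d["tvec"],float),np.array(d["camera_matrix"],float),np.array([d["k1"],0,0,0,0.]))[0][:,0]
def tri(obs):
    A=np.zeros((3,3));b=np.zeros(3)
    for d,u,v in obs:
        c,r=ray(d,u,v);r=r/np.linalg.norm(r);M=np.eye(3)-np.outer(r,r);A+=M;b+=M@c
    return np.linalg.solve(A,b)
E
python3 - <<'E'
from h import *
import pickle
for n in ("top","side","wrist"):
    d=cam(n);cv2.imwrite(f"pics/{n}0.png",d["pixels"]);pickle.dump(d,open(f"{n}0.pkl","wb"))
    c,r=ray(d,320,200);print(n,c,r,d["k1"],d["camera_matrix"][0][0])
s=sensors.sense();print(s["eef_pos"],s["orientation"],s["ft_force"],s["time"])
E
```

```text
pics
top [0.32949677 0.0168791  1.07202082] [ 0.21087843 -0.0344824  -0.97691413] 0.031070581279921527 425.33671428875266
side [-0.17353604 -0.72498143  0.87869055] [ 0.56844638  0.55580214 -0.60669868] 0.00487823489496913 423.92164332621843
wrist [0.14996748 0.63625038 0.37453003] [ 0.26461035 -0.10781924 -0.95837774] 0.00674541900140725 328.48193906051154
[0.21892334 0.61153928 0.23060045] [-1.03671277e-04  1.71046269e-01  9.85262737e-01 -7.09193445e-04] [-0.0072558   0.18732893 -0.06689756] 0.15
```

View pics/top0.png

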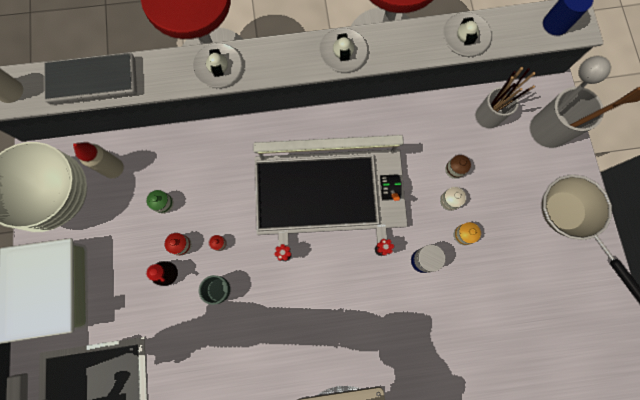

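View pics/side0.png

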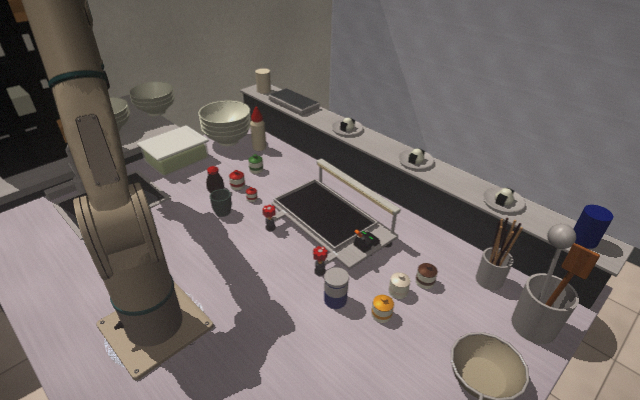

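Top and side views show all five pots: red (177,243), green (158,200), yellow (469,232), brown (460,165) and cream (456,197). There is also a small red decoy at (217,242), and the stand is around (320,195). Next I zoom in on the stand.

```bash
python3 - <<'E'
from h import *
import pickle
d=pickle.load(open("top0.pkl","rb"));im=d["pixels"]
cv2.imwrite("pics/c1.png",cv2.resize(im[130:265,245:420],None,fx=4.4,fy=4.4,interpolation=cv2.INTER_CUBIC))
for n,u,v,z in [("red",177,241,.068),("dec",217,241,.05),("yel",469,230,.068),("grn",157,198,.068),("brn",460,163,.068),("crm",456,194,.068),("soy",155,270,.093),("tin",430,255,.092),("cup",214,288,.072),("kl",283,253,.08),("kr",385,247,.08),("dl",257,229,.042),("dr",408,226,.042)]:
    print(n,atz(d,u,v,z)[:2].round(3))
E
```

```text
red [0.494 0.328]
dec [0.484 0.24 ]
yel [ 0.426 -0.359]
grn [0.604 0.369]
brn [ 0.592 -0.372]
crm [ 0.516 -0.347]
soy [0.431 0.374]
tin [ 0.379 -0.249]
cup [0.374 0.251]
kl [0.431 0.084]
kr [ 0.412 -0.153]
dl [0.501 0.143]
dr [ 0.458 -0.224]
```

View pics/c1.png

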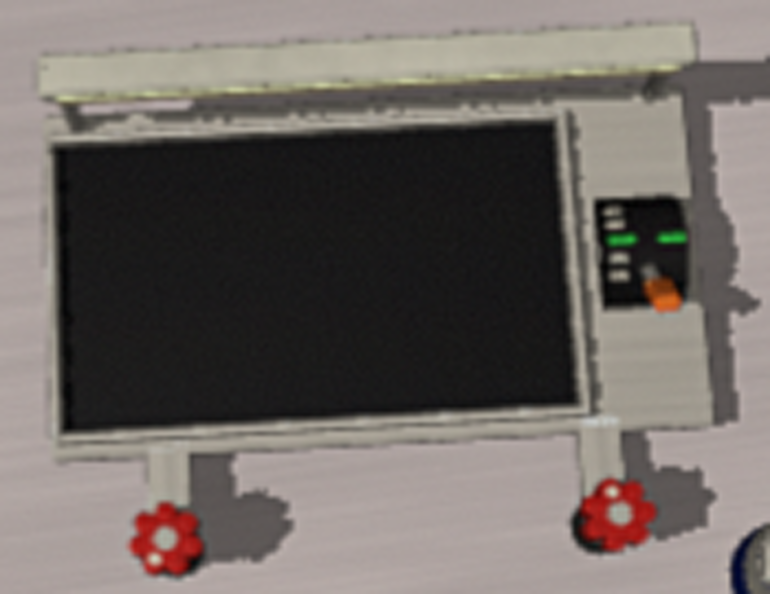

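```bash
python3 - <<'E'
from h import *
import pickle
from scipy.optimize import least_squares
d=pickle.load(open("top0.pkl","rb"))
px=np.array([(715,422),(57,457),(167,538),(620,512),(55,148),(558,124),(120,58),(600,30)],float);px=(px+.5)/4.4-.5+[245,130]
S=np.array([(-.1,-.185,.042),(-.1,.185,.042),(-.15,.12,.085),(-.15,-.12,.085),(.079,.177,.045),(.079,-.109,.045),(.105,.135,.134),(.105,-.13,.134)])
def W(p,S):
    c,s=np.cos(p[2]),np.sin(p[2]);R=np.array([[c,-s,0],[s,c,0],[0,0,1]]);th=p[3];T=np.array([[np.cos(th),0,np.sin(th)],[0,1,0],[-np.sin(th),0,np.cos(th)]])
    return S@(R@T).T+[p[0],p[1],0]
def f(p):
    e=(proj(d,W(p,S))-px); e[6:,0]=0; return np.append(e.ravel(),p[3]/.005)
r=least_squares(f,[.57,-.03,-.07,0]);print(r.x);print(f(r.x)[:-1].reshape(-1,2).round(1))
p=r.x
print(W(p,np.array([(-.15,.12,.08),(-.15,-.12,.08),(-.113,.12,.042),(-.113,-.12,.042),(-.004,.034,.045),(-.039,-.15,.103)])).round(4))
E
```

```text
[ 0.57198529 -0.04687295 -0.08098777 -0.0017095 ]
[[ 0.8  0.9]
 [-1.2  1.3]
 [-0.1  0.3]
 [ 0.4  0.5]
 [ 0.6  0.5]
 [-0.5 -0. ]
 [ 0.  -2. ]
 [ 0.  -1.5]]
[[ 0.432   0.0849  0.0797]
 [ 0.4126 -0.1543  0.0797]
 [ 0.469   0.0819  0.0418]
 [ 0.4496 -0.1573  0.0418]
 [ 0.5707 -0.0127  0.045 ]
 [ 0.5208 -0.1932  0.1029]]
```

```bash
cat >> h.py <<'E'
from scipy.spatial.transform import Rotation as Ro
P=(0.572,-0.0469,-0.081)
def st(x,y,z=0):
    c,s=np.cos(P[2]),np.sin(P[2]);return np.array([P[0]+c*x-s*y,P[1]+s*x+c*y,z])
def yaw():
    q=sensors.sense()["orientation"];X=Ro.from_quat(np.r_[q[1:],q[0]]).as_matrix()[:,0];return np.arctan2(X[1],X[0])
def mv(*goals,pos=None,y0=None):
    # goals (x,y,z,yaw of tool x or None): shifts from now
    s=sensors.sense();p=np.array(s["eef_pos"]) if pos is None else np.array(pos);a=yaw() if y0 is None else y0
    for g in goals:
        d=np.array(g[:3])-p;c,sn=np.cos(a),np.sin(a)
        dy=0 if g[3] is None else -((g[3]-a+np.pi)%(2*np.pi)-np.pi)
        print([round(float(v),4) for v in (c*d[0]+sn*d[1], sn*d[0]-c*d[1], -d[2])],"spin",round(float(dy),3),"n",np.ceil(np.linalg.norm(d)/.0625))
    return s
def show():
    s=sensors.sense();print("t",s["time"],"p",np.round(s["eef_pos"],4),"yaw",round(np.degrees(yaw()),1),"F",np.round(s["ft_force"],2),"w",round(s["gripper_width"],4),"q7",round(s["q"][6],2),"M",np.round(s["moment"],2))
E
python3 - <<'E'
from h import *
Y=np.pi+P[2]
kl=st(-.15,.12);kr=st(-.15,-.12);ol=st(-.113,.12);orr=st(-.113,-.12)
mv((kl[0],kl[1],.2,Y))
print("seq kl->.095 etc, from kl:")
for g in (ol,orr,kr): mv((g[0],g[1],.1,Y),pos=(kl[0],kl[1],.1),y0=Y)
show()
E
```

```text
[-0.3783, -0.424, 0.0306] spin -0.263 n 10.0
seq kl->.095 etc, from kl:
[-0.037, -0.0, -0.0] spin -0.0 n 1.0
[-0.037, -0.24, -0.0] spin -0.0 n 4.0
[0.0, -0.24, -0.0] spin -0.0 n 4.0
t 0.15 p [0.2189 0.6115 0.2306] yaw 160.3 F [-0.01  0.19 -0.07] w 0.0856 q7 -0.02 M [-0.03  0.   -0.02]
```

Request:
{"name": "drive_tool", "arguments": {
  "series": [
    [[0.0,-0.378,-0.424,0.03,-0.263],[0.0,-0.378,-0.424,0.03,-0.263],[0.0,-0.378,-0.424,0.03,-0.263],[0.0,-0.378,-0.424,0.03,-0.263],[0.0,-0.378,-0.424,0.03,-0.263]]
  ]
}}

```text
time: 0.78
eef_pos: [0.3367, 0.3207, 0.2148]
orientation: [0.0, 0.04, 0.999, 0.0]
ft_force: [1.6, -0.1, 0.7]
gripper_width: 0.0002
```

Request:
{"name": "drive_tool", "arguments": {
  "series": [
    [[0.0,0,0,0,0]]
  ]
}}

```text
time: 0.9
eef_pos: [0.3379, 0.317, 0.2146]
orientation: [-0.0, 0.045, 0.999, -0.002]
ft_force: [0.3, 0.3, 0.2]
gripper_width: -0.0001
```

```bash
python3 - <<'E'
from h import *
show()
kl=st(-.15,.12);mv((kl[0],kl[1],.2,np.pi+P[2]))
E
```

```text
t 0.9 p [0.3379 0.317  0.2146] yaw 174.8 F [0.33 0.27 0.22] w -0.0001 q7 0.65 M [ 0.09 -0.01 -0.  ]
[-0.1148, -0.2227, 0.0146] spin -0.009 n 5.0
```

Request:
{"name": "drive_tool", "arguments": {
  "series": [
    [[0.0,-0.115,-0.223,0.015,-0.009],[0.0,-0.115,-0.223,0.015,-0.009],[0.0,-0.115,-0.223,0.015,-0.009],[0.0,-0.115,-0.223,0.015,-0.009],[0.0,-0.115,-0.223,0.03,-0.009]]
  ]
}}

```text
time: 1.52
eef_pos: [0.4354, 0.0868, 0.1851]
orientation: [0.002, 0.04, 0.999, -0.0]
ft_force: [-1.2, 0.4, -0.0]
gripper_width: 0.0
```

Request:
{"name": "drive_tool", "arguments": {
  "series": [
    [[0.0,0,0,0.05,0],[0.0,0,0,0.092,0],[0.0,0,0,0.092,0],[0.0,0,0,0.092,0]]
  ]
}}

```text
time: 2.02
eef_pos: [0.4335, 0.0919, 0.0937]
orientation: [0.001, 0.036, 0.999, 0.0]
ft_force: [0.1, 0.2, 0.0]
gripper_width: -0.0002
```

```bash
python3 - <<'E'
from h import *
show()
kl=st(-.15,.12);mv((kl[0],kl[1],.09,np.pi+P[2]))
d=cam("wrist");cv2.imwrite("pics/w1.png",d["pixels"])
E
```

```text
t 2.025 p [0.4335 0.0919 0.0937] yaw 175.9 F [0.08 0.25 0.05] w -0.0002 q7 1.21 M [ 0.02 -0.03  0.04]
[0.0008, -0.0071, 0.0037] spin 0.01 n 1.0
```

View pics/w1.png

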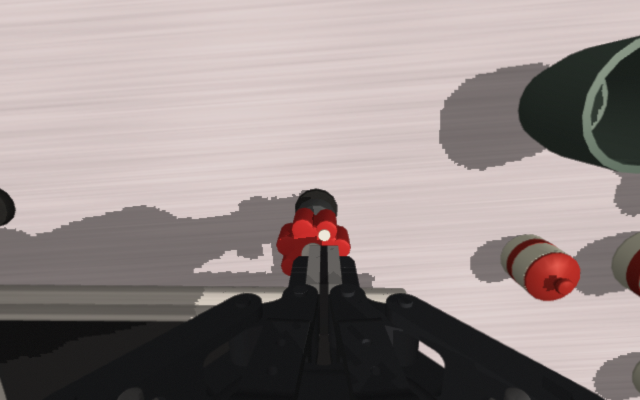

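The wrist picture shows the shut fingers just above the left knob (315,240), a few mm off in y. I'll correct that and touch down in small steps.

Request:
{"name": "drive_tool", "arguments": {
  "series": [
    [[0.0,0.001,-0.006,0.005,0.01],[0.0,0.001,-0.006,0.005,0.01],[0.0,0.001,-0.006,0.005,0.01]]
  ]
}}

```text
time: 2.45
eef_pos: [0.4315, 0.0852, 0.0882]
orientation: [0.0, 0.041, 0.999, 0.0]
ft_force: [-0.5, 0.5, 0.7]
gripper_width: 0.0003
```

Request:
{"name": "drive_tool", "arguments": {
  "series": [
    [[0.0,0,0,0.002,0],[0.0,0,0,0.002,0]]
  ]
}}

```text
time: 2.7
eef_pos: [0.4312, 0.0853, 0.0857]
orientation: [-0.0, 0.041, 0.999, 0.0]
ft_force: [-0.8, 0.6, 0.2]
gripper_width: 0.0001
```

Request:
{"name": "drive_tool", "arguments": {
  "series": [
    [[0.0,0,0,0.001,0],[0.0,0,0,0.001,0]]
  ]
}}

```text
time: 2.95
eef_pos: [0.4312, 0.0852, 0.0847]
orientation: [-0.0, 0.041, 0.999, -0.0]
ft_force: [0.0, -0.0, -1.0]
gripper_width: 0.0001
```

Request:
{"name": "drive_tool", "arguments": {
  "series": [
    [[0.0,0,0,0.001,0],[0.0,0,0,0.001,0]]
  ]
}}

```text
time: 3.2
eef_pos: [0.4312, 0.0852, 0.0837]
orientation: [-0.0, 0.041, 0.999, -0.0]
ft_force: [0.1, 0.5, 0.3]
gripper_width: 0.0001
```

Request:
{"name": "drive_tool", "arguments": {
  "series": [
    [[0.0,0,0,0.001,0],[0.0,0,0,0.001,0]]
  ]
}}

```text
time: 3.45
eef_pos: [0.4312, 0.0852, 0.0828]
orientation: [-0.0, 0.041, 0.999, -0.0]
ft_force: [0.5, -0.7, 0.3]
gripper_width: 0.0
```

Request:
{"name": "drive_tool", "arguments": {
  "series": [
    [[0.0,0,0,0.0007,0],[0.0,0,0,0.0007,0]]
  ]
}}

```text
time: 3.7
eef_pos: [0.4312, 0.0852, 0.0821]
orientation: [-0.0, 0.041, 0.999, -0.0]
ft_force: [0.6, -0.4, 0.1]
gripper_width: -0.0
```

Request:
{"name": "drive_tool", "arguments": {
  "series": [
    [[0.0,0,0,0.0007,0],[0.0,0,0,0.0007,0]]
  ]
}}

```text
time: 3.95
eef_pos: [0.4312, 0.0852, 0.0814]
orientation: [-0.0, 0.041, 0.999, -0.0]
ft_force: [0.2, 0.7, 0.3]
gripper_width: -0.0
```

Request:
{"name": "drive_tool", "arguments": {
  "series": [
    [[0.0,0,0,0.0007,0],[0.0,0,0,0.0007,0]]
  ]
}}

```text
time: 4.2
eef_pos: [0.4312, 0.0852, 0.0807]
orientation: [-0.0, 0.041, 0.999, -0.0]
ft_force: [-0.1, -0.2, 0.3]
gripper_width: 0.0001
```

Request:
{"name": "drive_tool", "arguments": {
  "series": [
    [[0.0,0,0,0.0007,0],[0.0,0,0,0.0007,0]]
  ]
}}

```text
time: 4.45
eef_pos: [0.4312, 0.0852, 0.0801]
orientation: [-0.0, 0.041, 0.999, 0.0]
ft_force: [-0.8, 0.2, 1.0]
gripper_width: -0.0003
```

Request:
{"name": "drive_tool", "arguments": {
  "series": [
    [[0.0,0,0,0.0007,0],[0.0,0,0,0.0007,0]]
  ]
}}

```text
time: 4.7
eef_pos: [0.4312, 0.0852, 0.0796]
orientation: [0.0, 0.041, 0.999, 0.0]
ft_force: [-1.5, 0.9, 6.9]
gripper_width: 0.0003
```

Request:
{"name": "drive_tool", "arguments": {
  "series": [
    [[0.0,0,0,-0.015,0],[0.0,-0.037,0,-0.015,0],[0.0,-0.037,0,0.01,0],[0.0,-0.037,0,0.035,0],[0.0,-0.037,0,0.037,0]]
  ]
}}

```text
time: 5.32
eef_pos: [0.4669, 0.0819, 0.041]
orientation: [-0.002, 0.041, 0.999, -0.0]
ft_force: [-0.6, 0.2, 0.0]
gripper_width: -0.0005
```

Request:
{"name": "drive_tool", "arguments": {
  "series": [
    [[0.0,0,0,0.001,0],[0.0,0,0,0.001,0]]
  ]
}}

```text
time: 5.58
eef_pos: [0.4686, 0.0823, 0.042]
orientation: [0.001, 0.041, 0.999, 0.0]
ft_force: [0.3, 0.6, 0.3]
gripper_width: 0.0001
```

Request:
{"name": "drive_tool", "arguments": {
  "series": [
    [[0.0,0,0,0.0007,0],[0.0,0,0,0.0007,0]]
  ]
}}

```text
time: 5.82
eef_pos: [0.4684, 0.0822, 0.041]
orientation: [0.0, 0.041, 0.999, 0.0]
ft_force: [0.0, 0.2, -0.3]
gripper_width: 0.0003
```

Request:
{"name": "drive_tool", "arguments": {
  "series": [
    [[0.0,0,0,0.0007,0],[0.0,0,0,0.0007,0]]
  ]
}}

```text
time: 6.08
eef_pos: [0.4681, 0.0822, 0.0399]
orientation: [-0.0, 0.041, 0.999, 0.0]
ft_force: [-0.0, 0.4, -0.4]
gripper_width: -0.0
```

Request:
{"name": "drive_tool", "arguments": {
  "series": [
    [[0.0,0,0,0.0007,0],[0.0,0,0,0.0007,0]]
  ]
}}

```text
time: 6.32
eef_pos: [0.4681, 0.0822, 0.0392]
orientation: [-0.0, 0.041, 0.999, -0.0]
ft_force: [0.0, -0.2, 0.3]
gripper_width: 0.0
```

Request:
{"name": "drive_tool", "arguments": {
  "series": [
    [[0.0,0,0,0.0007,0],[0.0,0,0,0.0007,0]]
  ]
}}

```text
time: 6.58
eef_pos: [0.4681, 0.0822, 0.0388]
orientation: [0.0, 0.041, 0.999, 0.0]
ft_force: [-0.1, -0.6, 5.5]
gripper_width: -0.0002
```

Request:
{"name": "drive_tool", "arguments": {
  "series": [
    [[0.0,0,0,0.0007,0],[0.0,0,0,0.0007,0]]
  ]
}}

```text
time: 6.82
eef_pos: [0.468, 0.0822, 0.0385]
orientation: [0.0, 0.041, 0.999, 0.0]
ft_force: [-1.7, -0.3, 10.2]
gripper_width: -0.0001
```

Request:
{"name": "drive_tool", "arguments": {
  "series": [
    [[0.0,0,0,0.0007,0],[0.0,0,0,0.0007,0]]
  ]
}}

```text
time: 7.08
eef_pos: [0.468, 0.0822, 0.0382]
orientation: [0.0, 0.041, 0.999, 0.0]
ft_force: [-2.1, 0.1, 15.1]
gripper_width: 0.0002
```

Request:
{"name": "drive_tool", "arguments": {
  "series": [
    [[0.0,0,0,0.0007,0],[0.0,0,0,0.0007,0]]
  ]
}}

```text
time: 7.32
eef_pos: [0.468, 0.0822, 0.0379]
orientation: [0.0, 0.041, 0.999, 0.0]
ft_force: [-4.3, -0.4, 19.7]
gripper_width: -0.0002
```

Request:
{"name": "drive_tool", "arguments": {
  "series": [
    [[0.0,0,0,-0.03,0],[0.0,0.0,-0.01,-0.07,0],[0.0,0.02,-0.07,-0.07,0],[0.0,0.037,-0.13,-0.07,0],[0.0,0.037,-0.19,-0.07,0]]
  ]
}}

```text
time: 7.95
eef_pos: [0.414, -0.1053, 0.1065]
orientation: [-0.001, 0.04, 0.999, 0.0]
ft_force: [2.5, -0.0, 0.3]
gripper_width: 0.0001
```

Request:
{"name": "drive_tool", "arguments": {
  "series": [
    [[0.0,0.0,-0.05,0.0,0],[0.0,0.0,-0.05,0,0],[0.0,0.0,-0.05,0.01,0],[0.0,0,-0.05,0.014,0],[0.0,0,-0.05,0.014,0]]
  ]
}}

```text
time: 8.57
eef_pos: [0.4115, -0.1524, 0.0918]
orientation: [-0.001, 0.039, 0.999, 0.0]
ft_force: [0.4, 0.1, 1.3]
gripper_width: -0.0003
```

```bash
python3 - <<'E'
from h import *
show()
kl=st(-.15,-.12);mv((kl[0],kl[1],.09,np.pi+P[2]))
d=cam("wrist");cv2.imwrite("pics/w2.png",d["pixels"])
E
```

```text
t 8.575 p [ 0.4115 -0.1524  0.0918] yaw 175.5 F [0.41 0.14 1.28] w -0.0003 q7 1.66 M [ 0.02 -0.02  0.03]
[-0.0015, -0.0018, 0.0018] spin 0.002 n 1.0
```

Request:
{"name": "drive_tool", "arguments": {
  "series": [
    [[0.0,0,0,0.003,0],[0.0,0,0,0.003,0]]
  ]
}}

```text
time: 8.88
eef_pos: [0.4116, -0.1537, 0.0893]
orientation: [-0.0, 0.041, 0.999, 0.0]
ft_force: [-1.3, 0.3, -0.5]
gripper_width: 0.0001
```

Request:
{"name": "drive_tool", "arguments": {
  "series": [
    [[0.0,0,0,0.001,0],[0.0,0,0,0.001,0]]
  ]
}}

```text
time: 9.12
eef_pos: [0.4116, -0.154, 0.0884]
orientation: [-0.0, 0.041, 0.999, 0.0]
ft_force: [0.5, -0.4, 0.0]
gripper_width: 0.0
```

Request:
{"name": "drive_tool", "arguments": {
  "series": [
    [[0.0,0,0,0.001,0],[0.0,0,0,0.001,0]]
  ]
}}

```text
time: 9.38
eef_pos: [0.4116, -0.154, 0.0874]
orientation: [-0.0, 0.041, 0.999, 0.0]
ft_force: [-0.1, 0.3, 0.0]
gripper_width: 0.0004
```

Request:
{"name": "drive_tool", "arguments": {
  "series": [
    [[0.0,0,0,0.001,0],[0.0,0,0,0.001,0]]
  ]
}}

```text
time: 9.62
eef_pos: [0.4116, -0.154, 0.0863]
orientation: [-0.0, 0.041, 0.999, 0.0]
ft_force: [-0.4, -0.2, 0.4]
gripper_width: -0.0001
```

Request:
{"name": "drive_tool", "arguments": {
  "series": [
    [[0.0,0,0,0.001,0],[0.0,0,0,0.001,0]]
  ]
}}

```text
time: 9.88
eef_pos: [0.4116, -0.1539, 0.0853]
orientation: [-0.0, 0.041, 0.999, 0.0]
ft_force: [0.0, 0.2, -0.3]
gripper_width: -0.0002
```

Request:
{"name": "drive_tool", "arguments": {
  "series": [
    [[0.0,0,0,0.0007,0],[0.0,0,0,0.0007,0]]
  ]
}}

```text
time: 10.12
eef_pos: [0.4116, -0.154, 0.0847]
orientation: [-0.0, 0.041, 0.999, 0.0]
ft_force: [0.3, -0.4, -0.1]
gripper_width: -0.0001
```

Request:
{"name": "drive_tool", "arguments": {
  "series": [
    [[0.0,0,0,0.0007,0],[0.0,0,0,0.0007,0]]
  ]
}}

```text
time: 10.38
eef_pos: [0.4116, -0.154, 0.084]
orientation: [-0.0, 0.041, 0.999, 0.0]
ft_force: [-1.3, 0.1, 0.4]
gripper_width: -0.0003
```

Request:
{"name": "drive_tool", "arguments": {
  "series": [
    [[0.0,0,0,0.0007,0],[0.0,0,0,0.0007,0]]
  ]
}}

```text
time: 10.62
eef_pos: [0.4116, -0.154, 0.0833]
orientation: [-0.0, 0.041, 0.999, 0.0]
ft_force: [0.0, -0.0, -0.3]
gripper_width: 0.0001
```

Request:
{"name": "drive_tool", "arguments": {
  "series": [
    [[0.0,0,0,0.0007,0],[0.0,0,0,0.0007,0]]
  ]
}}

```text
time: 10.88
eef_pos: [0.4116, -0.154, 0.0826]
orientation: [-0.0, 0.041, 0.999, 0.0]
ft_force: [0.4, 0.3, 1.0]
gripper_width: 0.0001
```

Request:
{"name": "drive_tool", "arguments": {
  "series": [
    [[0.0,0,0,0.0007,0],[0.0,0,0,0.0007,0]]
  ]
}}

```text
time: 11.12
eef_pos: [0.4116, -0.154, 0.0821]
orientation: [-0.0, 0.041, 0.999, -0.0]
ft_force: [-1.5, 0.1, 4.8]
gripper_width: -0.0002
```

Request:
{"name": "drive_tool", "arguments": {
  "series": [
    [[0.0,0,0,0.0007,0],[0.0,0,0,0.0007,0]]
  ]
}}

```text
time: 11.38
eef_pos: [0.4115, -0.154, 0.0817]
orientation: [0.0, 0.041, 0.999, -0.0]
ft_force: [-1.8, 0.6, 10.7]
gripper_width: 0.0
```

```bash
python3 - <<'E'
from h import *
show();print(sensors.sense()["q"])
E
```

```text
t 11.375 p [ 0.4115 -0.154   0.0817] yaw 175.3 F [-1.78  0.59 10.68] w 0.0 q7 1.65 M [ 0.13  0.36 -0.01]
[ 0.34329448  0.60863178 -0.07059655  2.2155647   0.12874409  0.320954
  1.65201423]
```

Request:
{"name": "drive_tool", "arguments": {
  "series": [
    [[0.06,0,0,-0.02,0],[0.06,0,0,-0.02,0],[0.06,0,0,-0.02,0],[0.06,0,0,-0.02,0]]
  ],
  "grip_force": 30
}}

```text
time: 11.88
eef_pos: [0.4113, -0.1539, 0.1007]
orientation: [-0.001, 0.041, 0.999, 0.0]
ft_force: [0.2, 0.0, 0.3]
gripper_width: 0.0602
```

```bash
python3 - <<'E'
from h import *
show()
kl=st(-.15,-.12);mv((kl[0],kl[1],.05,np.pi+P[2]))
d=cam("wrist");cv2.imwrite("pics/w2.png",d["pixels"])
E
```

```text
t 11.875 p [ 0.4113 -0.1539  0.1007] yaw 175.3 F [0.23 0.04 0.32] w 0.0602 q7 1.66 M [-0.03  0.02  0.06]
[-0.0015, -0.0004, 0.0507] spin -0.001 n 1.0
```

View pics/w2.png

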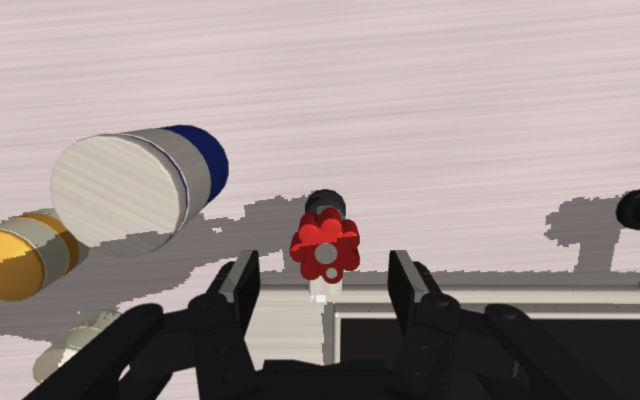

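```bash
python3 - <<'E'
from h import *
d=cam("wrist")
print(atz(d,325,253,.0826),st(-.15,-.12))
E
```

```text
[ 0.41623027 -0.153736    0.0826    ] [ 0.41278243 -0.15436984  0.        ]
```

Request:
{"name": "drive_tool", "arguments": {
  "series": [
    [[0.06,-0.001,0,0.03,0],[0.06,-0.001,0,0.051,0],[0.06,-0.001,0,0.051,0]]
  ]
}}

```text
time: 12.35
eef_pos: [0.4115, -0.1536, 0.049]
orientation: [-0.002, 0.041, 0.999, 0.0]
ft_force: [0.2, -0.4, -0.6]
gripper_width: 0.0599
```

Request:
{"name": "drive_tool", "arguments": {
  "series": [
    [[0.02,0,0,0,0],[0.02,0,0,0,0],[0.02,0,0,0,0],[0.02,0,0,0,0]]
  ]
}}

```text
time: 12.85
eef_pos: [0.4128, -0.1534, 0.0507]
orientation: [0.0, 0.04, 0.999, 0.0]
ft_force: [-0.6, 5.2, 3.3]
gripper_width: 0.0393
```

Request:
{"name": "drive_tool", "arguments": {
  "series": [
    [[0.055,0,0,0,0],[0.055,0,0,0,0],[0.055,-0.002,0.001,0,0],[0.02,-0.002,0.001,0,0],[0.02,-0.002,0.001,0,0]]
  ]
}}

```text
time: 13.48
eef_pos: [0.4151, -0.1533, 0.0502]
orientation: [0.0, 0.041, 0.999, -0.0]
ft_force: [0.7, 0.3, 2.0]
gripper_width: 0.0393
```

Request:
{"name": "drive_tool", "arguments": {
  "series": [
    [[0.02,0,0,0,0],[0.02,0,0,0,0],[0.02,0,0,0.0003,0.15],[0.02,0,0,0.0006,0.3],[0.02,0,0,0.0006,0.4]]
  ]
}}

```text
time: 14.1
eef_pos: [0.415, -0.1532, 0.0498]
orientation: [0.0, 0.24, 0.971, 0.0]
ft_force: [0.4, 0.3, 2.5]
gripper_width: 0.0388
```

```bash
python3 - <<'E'
from h import *
show()
E
```

```text
t 14.1 p [ 0.415  -0.1532  0.0498] yaw 152.2 F [0.36 0.34 2.47] w 0.0388 q7 1.38 M [ 0.27 -0.23  0.05]
```

Request:
{"name": "drive_tool", "arguments": {
  "series": [
    [[0.02,0,0,0.0001,0.15],[0.02,0,0,0.0002,0.31],[0.02,0,0,0.0003,0.46],[0.02,0,0,0.0004,0.62],[0.02,0,0,0.0005,0.77]]
  ]
}}

```text
time: 14.72
eef_pos: [0.4153, -0.1533, 0.0495]
orientation: [0.001, 0.588, 0.809, 0.0]
ft_force: [-0.1, 1.2, 5.1]
gripper_width: 0.0386
```

Request:
{"name": "drive_tool", "arguments": {
  "series": [
    [[0.02,0,0,0.0001,0.15],[0.02,0,0,0.0002,0.31],[0.02,0,0,0.0003,0.46],[0.02,0,0,0.0004,0.62],[0.02,0,0,0.0005,0.77]]
  ]
}}

```text
time: 15.35
eef_pos: [0.4152, -0.1534, 0.0492]
orientation: [0.0, 0.849, 0.529, 0.001]
ft_force: [0.2, -0.0, 5.7]
gripper_width: 0.0395
```

```bash
python3 - <<'E'
from h import *
show()
E
```

```text
t 15.35 p [ 0.4152 -0.1534  0.0492] yaw 63.9 F [ 0.21 -0.01  5.75] w 0.0395 q7 0.52 M [ 0.08 -0.24  0.07]
```

Request:
{"name": "drive_tool", "arguments": {
  "series": [
    [[0.02,0,0,0,0.16],[0.02,0,0,0,0.32],[0.02,0,0,0,0.48],[0.02,0,0,0,0.64],[0.02,0,0,0,0.8]]
  ]
}}

```text
time: 15.98
eef_pos: [0.4152, -0.1534, 0.049]
orientation: [0.0, 0.988, 0.157, 0.001]
ft_force: [0.0, 0.5, 4.0]
gripper_width: 0.0389
```

Request:
{"name": "drive_tool", "arguments": {
  "series": [
    [[0.02,0,0,0,0.16],[0.02,0,0,0,0.32],[0.02,0,0,0,0.48],[0.02,0,0,0,0.64],[0.02,0,0,0,0.8]]
  ]
}}

```text
time: 16.6
eef_pos: [0.4153, -0.1532, 0.0489]
orientation: [-0.0, 0.971, -0.24, 0.0]
ft_force: [0.6, 1.0, 3.2]
gripper_width: 0.0394
```

Request:
{"name": "drive_tool", "arguments": {
  "series": [
    [[0.02,0,0,0,0.16],[0.02,0,0,0,0.31],[0.02,0,0,0,0.31],[0.06,0,0,0,0.31],[0.06,0,0,0,0.31]]
  ]
}}

```text
time: 17.23
eef_pos: [0.4142, -0.1531, 0.0484]
orientation: [0.0, 0.923, -0.384, -0.001]
ft_force: [-0.1, -0.2, -0.8]
gripper_width: 0.0601
```

```bash
python3 - <<'E'
from h import *
show()
E
```

```text
t 17.225 p [ 0.4142 -0.1531  0.0484] yaw -45.2 F [-0.12 -0.21 -0.76] w 0.0601 q7 -0.97 M [0.03 0.07 0.01]
```

Request:
{"name": "drive_tool", "arguments": {
  "series": [
    [[0.06,0,0,0,-0.18],[0.06,0,0,0,-0.36],[0.06,0,0,0,-0.54],[0.06,0,0,0,-0.72],[0.06,0,0,0,-0.9]]
  ]
}}

```text
time: 17.85
eef_pos: [0.4143, -0.1532, 0.0485]
orientation: [-0.0, 0.998, 0.058, -0.0]
ft_force: [-0.1, 0.0, -0.3]
gripper_width: 0.0598
```

Request:
{"name": "drive_tool", "arguments": {
  "series": [
    [[0.06,0,0,0,-0.18],[0.06,0,0,0,-0.36],[0.06,0,0,0,-0.54],[0.06,0,0,0,-0.72],[0.06,0,0,0,-0.9]]
  ]
}}

```text
time: 18.48
eef_pos: [0.4142, -0.1533, 0.0485]
orientation: [-0.0, 0.874, 0.487, -0.0]
ft_force: [0.0, -0.2, 0.1]
gripper_width: 0.06
```

Request:
{"name": "drive_tool", "arguments": {
  "series": [
    [[0.06,0,0,0,-0.18],[0.06,0,0,0,-0.36],[0.06,0,0,0,-0.54],[0.06,0,0,0,-0.6],[0.06,0,0,0,-0.6]]
  ]
}}

```text
time: 19.1
eef_pos: [0.4143, -0.1533, 0.0485]
orientation: [-0.0, 0.693, 0.721, -0.0]
ft_force: [-0.2, 0.8, -0.5]
gripper_width: 0.0598
```

Request:
{"name": "drive_tool", "arguments": {
  "series": [
    [[0.02,0,0,0,0],[0.02,0,0,0,0],[0.02,0,0,0,0],[0.02,0,0,0,0]]
  ]
}}

```text
time: 19.6
eef_pos: [0.4152, -0.1533, 0.0487]
orientation: [0.0, 0.693, 0.721, 0.0]
ft_force: [1.8, 0.3, 2.4]
gripper_width: 0.0392
```

```bash
python3 - <<'E'
from h import *
show()
E
```

```text
t 19.6 p [ 0.4152 -0.1533  0.0487] yaw 92.2 F [1.8  0.26 2.35] w 0.0392 q7 0.61 M [ 0.11 -0.35  0.01]
```

Request:
{"name": "drive_tool", "arguments": {
  "series": [
    [[0.02,0,0,0,0.16],[0.02,0,0,0,0.32],[0.02,0,0,0,0.48],[0.02,0,0,0,0.64],[0.02,0,0,0,0.8]]
  ]
}}

```text
time: 20.23
eef_pos: [0.4153, -0.1532, 0.0486]
orientation: [0.0, 0.92, 0.392, 0.0]
ft_force: [2.0, 0.0, 0.4]
gripper_width: 0.0393
```

Request:
{"name": "drive_tool", "arguments": {
  "series": [
    [[0.02,0,0,0,0.16],[0.02,0,0,0,0.32],[0.02,0,0,0,0.48],[0.02,0,0,0,0.64],[0.02,0,0,0,0.8]]
  ]
}}

```text
time: 20.85
eef_pos: [0.4155, -0.1531, 0.0486]
orientation: [-0.0, 1.0, 0.003, 0.0]
ft_force: [1.9, -0.2, -2.0]
gripper_width: 0.0393
```

Request:
{"name": "drive_tool", "arguments": {
  "series": [
    [[0.02,0,0,0,0.16],[0.02,0,0,0,0.32],[0.02,0,0,0,0.48],[0.02,0,0,0,0.64],[0.02,0,0,0,0.8]]
  ]
}}

```text
time: 21.48
eef_pos: [0.4158, -0.1531, 0.0485]
orientation: [-0.0, 0.922, -0.387, 0.001]
ft_force: [2.4, -1.0, -3.5]
gripper_width: 0.0389
```

```bash
python3 - <<'E'
from h import *
show();print(sensors.sense()["q"])
E
```

```text
t 21.475 p [ 0.4158 -0.1531  0.0485] yaw -45.6 F [ 2.37 -0.98 -3.47] w 0.0389 q7 -0.99 M [ 0.23 -1.    0.08]
[-0.084236    0.76959807  0.56926515  2.23362456 -1.0724325   0.4417243
 -0.99085117]
```

Request:
{"name": "drive_tool", "arguments": {
  "series": [
    [[0.02,0,0,0,0.16],[0.02,0,0,0,0.32],[0.02,0,0,0,0.48],[0.02,0,0,0,0.6],[0.02,0,0,0,0.72]]
  ]
}}

```text
time: 22.1
eef_pos: [0.416, -0.1533, 0.0485]
orientation: [-0.0, 0.727, -0.687, 0.001]
ft_force: [3.6, -0.9, -3.2]
gripper_width: 0.0392
```

```bash
python3 - <<'E'
from h import *
show();print(sensors.sense()["q"])
E
```

```text
t 22.1 p [ 0.416  -0.1533  0.0485] yaw -86.7 F [ 3.56 -0.86 -3.15] w 0.0392 q7 -1.69 M [-0.   -1.09  0.09]
[-0.09391033  0.77454153  0.58553765  2.23366974 -1.08718717  0.45201826
 -1.69434113]
```

Request:
{"name": "drive_tool", "arguments": {
  "series": [
    [[0.02,0,0,0,0.16],[0.02,0,0,0,0.32],[0.02,0,0,0,0.48],[0.02,0,0,0,0.6],[0.02,0,0,0,0.73]]
  ]
}}

```text
time: 22.72
eef_pos: [0.416, -0.1535, 0.0485]
orientation: [0.0, -0.434, 0.901, -0.001]
ft_force: [3.0, -0.1, -3.9]
gripper_width: 0.0389
```

Request:
{"name": "drive_tool", "arguments": {
  "series": [
    [[0.02,0,0,0,0],[0.06,0,0,0,0],[0.06,0,0,0,0],[0.06,0,0,-0.03,0],[0.06,0,0,-0.06,0]]
  ]
}}

```text
time: 23.35
eef_pos: [0.4134, -0.153, 0.1091]
orientation: [-0.001, -0.436, 0.9, 0.001]
ft_force: [1.4, 0.4, 0.6]
gripper_width: 0.0601
```

```bash
python3 - <<'E'
from h import *
show()
a=yaw();P0=sensors.sense()["eef_pos"]
kl=st(-.15,.12)+[.003,.001,0]
mv((kl[0],kl[1],.11,np.radians(-30)),(kl[0],kl[1],.11,np.radians(0)),(kl[0],kl[1],.11,np.radians(90)))
E
```

```text
t 23.35 p [ 0.4134 -0.153   0.1091] yaw -128.4 F [1.44 0.45 0.61] w 0.0601 q7 -2.58 M [0.04 0.   0.02]
[-0.2008, 0.1311, -0.0009] spin -1.717 n 4.0
[-0.2008, 0.1311, -0.0009] spin -2.24 n 4.0
[-0.2008, 0.1311, -0.0009] spin 2.472 n 4.0
```

Request:
{"name": "drive_tool", "arguments": {
  "series": [
    [[0.06,-0.04,0.026,0,-0.18],[0.06,-0.08,0.052,0,-0.36],[0.06,-0.12,0.079,0,-0.54],[0.06,-0.16,0.105,0,-0.72],[0.06,-0.2,0.131,0,-0.9]]
  ]
}}

```text
time: 23.98
eef_pos: [0.4353, 0.0861, 0.1086]
orientation: [0.0, 0.786, -0.619, -0.0]
ft_force: [0.6, -0.8, -0.2]
gripper_width: 0.0601
```

Request:
{"name": "drive_tool", "arguments": {
  "series": [
    [[0.06,0,0,0,-0.18],[0.06,0,0,0,-0.36],[0.06,0,0,0,-0.54],[0.06,0,0,0,-0.72],[0.06,0,0,0,-0.9]]
  ]
}}

```text
time: 24.6
eef_pos: [0.4352, 0.0844, 0.1085]
orientation: [0.0, 0.977, -0.215, -0.001]
ft_force: [-0.2, -0.9, 0.6]
gripper_width: 0.0602
```

Request:
{"name": "drive_tool", "arguments": {
  "series": [
    [[0.06,0,0,0,-0.18],[0.06,0,0,0,-0.36],[0.06,0,0,0,-0.54],[0.06,0,0,0,-0.72],[0.06,0,0,0,-0.9]]
  ]
}}

```text
time: 25.22
eef_pos: [0.4352, 0.0843, 0.1085]
orientation: [0.0, 0.973, 0.231, -0.001]
ft_force: [-0.4, -0.4, 1.0]
gripper_width: 0.0601
```

Request:
{"name": "drive_tool", "arguments": {
  "series": [
    [[0.06,0,0,0,-0.18],[0.06,0,0,0,-0.36],[0.06,0,0,0,-0.54],[0.06,0,0,0,-0.72],[0.06,0,0,0,-0.9]]
  ]
}}

```text
time: 25.85
eef_pos: [0.4352, 0.0842, 0.1085]
orientation: [-0.0, 0.776, 0.631, -0.001]
ft_force: [0.1, -0.2, -0.2]
gripper_width: 0.0602
```

Request:
{"name": "drive_tool", "arguments": {
  "series": [
    [[0.06,0,0,0,-0.18],[0.06,0,0,0,-0.36],[0.06,0,0,0,-0.54],[0.06,0,0,0,-0.72],[0.06,0,0,0,-0.9]]
  ]
}}

```text
time: 26.48
eef_pos: [0.4352, 0.0841, 0.1084]
orientation: [-0.0, 0.424, 0.906, -0.001]
ft_force: [-0.7, 0.7, -0.0]
gripper_width: 0.0603
```

```bash
python3 - <<'E'
from h import *
show();print(sensors.sense()["q"])
d=cam("wrist");im=d["pixels"];cv2.imwrite("pics/w3.png",im)
hsv=cv2.cvtColor(im,cv2.COLOR_BGR2HSV);m=((hsv[...,0]<6)|(hsv[...,0]>174))&(hsv[...,1]>150)&(hsv[...,2]>60)
n,l,s,c=cv2.connectedComponentsWithStats(m.astype(np.uint8))
for i in range(1,n):
    if s[i,4]>150: print(s[i],c[i],atz(d,*c[i],.072))
E
```

```text
t 26.475 p [0.4352 0.0841 0.1084] yaw 129.9 F [-0.68  0.65 -0.04] w 0.0603 q7 -0.06 M [-0.03  0.03 -0.  ]
[ 0.02119046  0.58124101 -0.39465425  2.18103395  0.49132475  0.4656334
 -0.06449927]
[ 526   39   62   64 3042] [556.61012492  70.6183432 ] [0.46987333 0.22813482 0.072     ]
[506  49  21  54 230] [512.34782609  75.90869565] [0.4545685  0.21215412 0.072     ]
[ 293  196   68   73 3075] [325.80195122 231.70634146] [0.43649576 0.08503466 0.072     ]
```

View pics/w3.png

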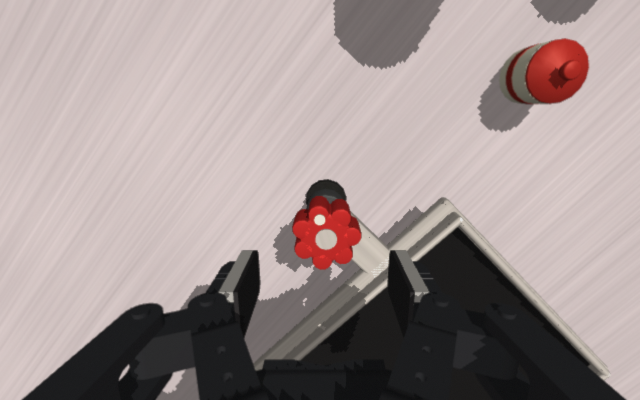

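Request:
{"name": "drive_tool", "arguments": {
  "series": [
    [[0.06,0,0.001,0.03,0],[0.06,0,0.001,0.058,0],[0.06,0,0.001,0.058,0],[0.02,0,0.001,0.058,0],[0.02,0,0.001,0.058,0]]
  ]
}}

```text
time: 27.15
eef_pos: [0.4363, 0.0851, 0.0515]
orientation: [0.0, 0.427, 0.904, -0.0]
ft_force: [-2.3, -1.3, 2.1]
gripper_width: 0.0389
```

Request:
{"name": "drive_tool", "arguments": {
  "series": [
    [[0.02,0,0,0,0],[0.02,0,0,0,0],[0.02,0,0,0,0]]
  ]
}}

```text
time: 27.52
eef_pos: [0.4363, 0.0851, 0.051]
orientation: [-0.0, 0.427, 0.904, -0.0]
ft_force: [-4.5, -1.1, 7.1]
gripper_width: 0.0392
```

```bash
python3 - <<'E'
from h import *
show()
E
```

```text
t 27.525 p [0.4363 0.0851 0.051 ] yaw 129.5 F [-4.52 -1.06  7.12] w 0.0392 q7 -0.16 M [-0.21  0.74 -0.04]
```

Request:
{"name": "drive_tool", "arguments": {
  "series": [
    [[0.02,0,0,0,0.16],[0.02,0,0,0,0.32],[0.02,0,0,0,0.48],[0.02,0,0,0,0.64],[0.02,0,0,0,0.8]]
  ]
}}

```text
time: 28.15
eef_pos: [0.4355, 0.0848, 0.0509]
orientation: [-0.0, 0.747, 0.665, -0.001]
ft_force: [-5.0, -1.2, 5.5]
gripper_width: 0.0391
```

Request:
{"name": "drive_tool", "arguments": {
  "series": [
    [[0.02,0,0,0,0.16],[0.02,0,0,0,0.32],[0.02,0,0,0,0.48],[0.02,0,0,0,0.64],[0.02,0,0,0,0.8]]
  ]
}}

```text
time: 28.78
eef_pos: [0.4347, 0.0852, 0.0507]
orientation: [-0.0, 0.947, 0.322, -0.002]
ft_force: [-6.7, -0.5, 4.4]
gripper_width: 0.0388
```

```bash
python3 - <<'E'
from h import *
show();print(sensors.sense()["q"])
E
```

```text
t 28.775 p [0.4347 0.0852 0.0507] yaw 37.5 F [-6.67 -0.53  4.37] w 0.0388 q7 -1.12 M [-0.13  1.1   0.06]
[-0.2711261   0.6792609   0.02124319  2.21877635 -0.05629761  0.24798569
 -1.11559157]
```

Request:
{"name": "drive_tool", "arguments": {
  "series": [
    [[0.055,0,0,0,0],[0.055,0,0,0,0],[0.02,0,0,0,0],[0.02,0,0,0,0],[0.02,0,0,0,0]]
  ]
}}

```text
time: 29.4
eef_pos: [0.4369, 0.0867, 0.051]
orientation: [-0.001, 0.946, 0.325, 0.0]
ft_force: [-2.1, 3.9, 5.1]
gripper_width: 0.0393
```

```bash
python3 - <<'E'
from h import *
show()
E
```

```text
t 29.4 p [0.4369 0.0867 0.051 ] yaw 37.9 F [-2.11  3.93  5.14] w 0.0393 q7 -1.11 M [0.53 0.33 0.04]
```

Request:
{"name": "drive_tool", "arguments": {
  "series": [
    [[0.02,0,0,0,0.16],[0.02,0,0,0,0.32],[0.02,0,0,0,0.48],[0.02,0,0,0,0.64],[0.02,0,0,0,0.8]]
  ]
}}

```text
time: 30.02
eef_pos: [0.4372, 0.0857, 0.0508]
orientation: [-0.0, 0.997, -0.072, 0.0]
ft_force: [-1.2, -0.2, 2.7]
gripper_width: 0.039
```

Request:
{"name": "drive_tool", "arguments": {
  "series": [
    [[0.02,0,0,0,0.16],[0.02,0,0,0,0.32],[0.02,0,0,0,0.48],[0.02,0,0,0,0.64],[0.02,0,0,0,0.8]]
  ]
}}

```text
time: 30.65
eef_pos: [0.4367, 0.0847, 0.0507]
orientation: [0.0, 0.89, -0.455, 0.0]
ft_force: [-3.3, -1.6, 2.1]
gripper_width: 0.0392
```

```bash
python3 - <<'E'
from h import *
show();print(sensors.sense()["q"])
E
```

```text
t 30.65 p [0.4367 0.0847 0.0507] yaw -54.1 F [-3.25 -1.59  2.12] w 0.0392 q7 -2.02 M [-0.54  0.37  0.08]
[-0.48029926  0.71035024  0.33357256  2.22295223 -0.74900704  0.31794365
 -2.01558936]
```

Request:
{"name": "drive_tool", "arguments": {
  "series": [
    [[0.02,0,0,0,0.16],[0.02,0,0,0,0.32],[0.02,0,0,0,0.48],[0.02,0,0,0,0.6],[0.02,0,0,0,0.72]]
  ]
}}

```text
time: 31.28
eef_pos: [0.4357, 0.0844, 0.0505]
orientation: [-0.001, -0.674, 0.739, 0.0]
ft_force: [-3.0, -3.1, 1.4]
gripper_width: 0.0396
```

Request:
{"name": "drive_tool", "arguments": {
  "series": [
    [[0.02,0,0,0,0],[0.06,0,0,0,0],[0.06,0,0,0,0],[0.06,0,0,-0.03,0],[0.0,0,0,-0.06,0]]
  ]
}}

```text
time: 31.9
eef_pos: [0.4371, 0.0857, 0.1113]
orientation: [-0.0, -0.675, 0.738, 0.0]
ft_force: [0.2, 1.0, -0.2]
gripper_width: 0.0429
```

Request:
{"name": "drive_tool", "arguments": {
  "series": [
    [[0.0,0,0,0,-0.18],[0.0,0,0,0,-0.36],[0.0,0,0,0,-0.54],[0.0,0,0,0,-0.72],[0.0,0,0,0,-0.9]]
  ]
}}

```text
time: 32.52
eef_pos: [0.4375, 0.086, 0.1109]
orientation: [-0.001, 0.93, -0.368, 0.0]
ft_force: [-0.5, -0.3, -0.0]
gripper_width: 0.0001
```

Request:
{"name": "drive_tool", "arguments": {
  "series": [
    [[0.0,0,0,0,-0.18],[0.0,0,0,0,-0.36],[0.0,0,0,0,-0.54],[0.0,0,0,0,-0.6],[0.0,0,0,0,-0.6]]
  ]
}}

```text
time: 33.15
eef_pos: [0.4374, 0.0858, 0.1108]
orientation: [-0.0, 0.997, -0.08, 0.0]
ft_force: [-0.7, -0.8, 0.4]
gripper_width: 0.0001
```

```bash
python3 - <<'E'
from h import *
show()
mv((.436,.085,.086,None))
d=cam("wrist");cv2.imwrite("pics/w4.png",d["pixels"])
d=cam("top");cv2.imwrite("pics/top1.png",d["pixels"])
E
```

```text
t 33.15 p [0.4374 0.0858 0.1108] yaw -9.2 F [-0.7  -0.79  0.43] w 0.0001 q7 -1.6 M [-0.04 -0.03 -0.  ]
[-0.0013, 0.001, 0.0248] spin 0.0 n 1.0
```

Request:
{"name": "drive_tool", "arguments": {
  "series": [
    [[0.0,-0.001,0.001,0.026,0],[0.0,-0.001,0.001,0.027,0],[0.0,-0.001,0.001,0.027,0]]
  ]
}}

```text
time: 33.62
eef_pos: [0.4359, 0.0846, 0.0839]
orientation: [0.0, 0.997, -0.08, -0.0]
ft_force: [0.1, 0.6, 0.4]
gripper_width: 0.0002
```

Request:
{"name": "drive_tool", "arguments": {
  "series": [
    [[0.0,0,0,0.001,0],[0.0,0,0,0.001,0]]
  ]
}}

```text
time: 33.88
eef_pos: [0.436, 0.0848, 0.083]
orientation: [-0.0, 0.997, -0.08, 0.0]
ft_force: [-0.4, 0.2, 0.4]
gripper_width: -0.0002
```

Request:
{"name": "drive_tool", "arguments": {
  "series": [
    [[0.0,0,0,0.0007,0],[0.0,0,0,0.0007,0]]
  ]
}}

```text
time: 34.12
eef_pos: [0.4358, 0.0847, 0.082]
orientation: [-0.0, 0.997, -0.08, 0.0]
ft_force: [0.2, 0.4, -0.1]
gripper_width: -0.0002
```

Request:
{"name": "drive_tool", "arguments": {
  "series": [
    [[0.0,0,0,0.0007,0],[0.0,0,0,0.0007,0]]
  ]
}}

```text
time: 34.38
eef_pos: [0.4357, 0.0847, 0.0812]
orientation: [0.0, 0.997, -0.08, -0.0]
ft_force: [-0.3, -0.4, 0.7]
gripper_width: -0.0002
```

Request:
{"name": "drive_tool", "arguments": {
  "series": [
    [[0.0,0,0,0.0007,0],[0.0,0,0,0.0007,0]]
  ]
}}

```text
time: 34.62
eef_pos: [0.4356, 0.0847, 0.0807]
orientation: [-0.0, 0.997, -0.08, -0.0]
ft_force: [-0.0, 0.8, 4.6]
gripper_width: -0.0001
```

Request:
{"name": "drive_tool", "arguments": {
  "series": [
    [[0.0,0,0,0.0007,0],[0.0,0,0,0.0007,0]]
  ]
}}

```text
time: 34.88
eef_pos: [0.4356, 0.0847, 0.0803]
orientation: [-0.0, 0.997, -0.08, -0.0]
ft_force: [-2.5, -0.4, 9.2]
gripper_width: 0.0002
```

Request:
{"name": "drive_tool", "arguments": {
  "series": [
    [[0.0,0,0,-0.02,0],[0.0,0.005,0.06,-0.02,0],[0.0,0.01,0.12,-0.02,0],[0.0,0.015,0.18,-0.02,0],[0.0,0.018,0.24,-0.02,0]]
  ]
}}

```text
time: 35.5
eef_pos: [0.4152, -0.157, 0.0998]
orientation: [0.0, 0.997, -0.08, 0.0]
ft_force: [0.9, 0.0, -0.2]
gripper_width: -0.0001
```

Request:
{"name": "drive_tool", "arguments": {
  "series": [
    [[0.0,0,0,0,0],[0.0,0,0,0,0]]
  ]
}}

```text
time: 35.75
eef_pos: [0.4149, -0.1548, 0.0997]
orientation: [-0.0, 0.997, -0.08, -0.0]
ft_force: [0.2, 0.3, -0.6]
gripper_width: 0.0001
```

```bash
python3 - <<'E'
from h import *
show()
mv((.416,-.1535,.084,None))
E
```

```text
t 35.75 p [ 0.4149 -0.1548  0.0997] yaw -9.2 F [ 0.17  0.28 -0.64] w 0.0001 q7 -1.15 M [ 0.02 -0.05 -0.05]
[0.0008, -0.0015, 0.0157] spin 0.0 n 1.0
```

Request:
{"name": "drive_tool", "arguments": {
  "series": [
    [[0.0,0,-0.001,0.016,0],[0.0,0,-0.001,0.016,0],[0.0,0,-0.001,0.016,0]]
  ]
}}

```text
time: 36.12
eef_pos: [0.4157, -0.1529, 0.084]
orientation: [-0.0, 0.997, -0.079, -0.0]
ft_force: [0.5, 0.2, -0.5]
gripper_width: -0.0002
```

Request:
{"name": "drive_tool", "arguments": {
  "series": [
    [[0.0,0,0,0.001,0],[0.0,0,0,0.001,0]]
  ]
}}

```text
time: 36.38
eef_pos: [0.4156, -0.154, 0.0831]
orientation: [0.0, 0.997, -0.08, 0.0]
ft_force: [0.3, -0.4, 0.0]
gripper_width: -0.0003
```

Request:
{"name": "drive_tool", "arguments": {
  "series": [
    [[0.0,0,0,0.0007,0],[0.0,0,0,0.0007,0]]
  ]
}}

```text
time: 36.62
eef_pos: [0.4153, -0.1542, 0.0821]
orientation: [-0.0, 0.997, -0.08, -0.0]
ft_force: [0.3, -0.7, -0.1]
gripper_width: -0.0004
```

Request:
{"name": "drive_tool", "arguments": {
  "series": [
    [[0.0,0,0,0.0007,0],[0.0,0,0,0.0007,0]]
  ]
}}

```text
time: 36.88
eef_pos: [0.4153, -0.1541, 0.0813]
orientation: [-0.0, 0.997, -0.08, -0.0]
ft_force: [0.1, 0.2, -0.7]
gripper_width: -0.0003
```

Request:
{"name": "drive_tool", "arguments": {
  "series": [
    [[0.0,0,0,0.0007,0],[0.0,0,0,0.0007,0]]
  ]
}}

```text
time: 37.12
eef_pos: [0.4153, -0.1541, 0.0809]
orientation: [-0.0, 0.997, -0.08, 0.0]
ft_force: [-0.4, 0.1, 3.7]
gripper_width: 0.0004
```

Request:
{"name": "drive_tool", "arguments": {
  "series": [
    [[0.0,0,0,0.0007,0],[0.0,0,0,0.0007,0]]
  ]
}}

```text
time: 37.38
eef_pos: [0.4152, -0.1541, 0.0804]
orientation: [-0.0, 0.997, -0.08, 0.0]
ft_force: [-1.4, 0.5, 8.2]
gripper_width: -0.0002
```

```bash
sed -i 's/^P=.*/P=(0.575,-0.0461,-0.081)/' h.py; python3 - <<'E'
from h import *
g=st(-.03,-.15)
print(g);mv((g[0],g[1],.17,P[2]))
E
```

```text
[ 0.53296164 -0.19318085  0.        ]
[0.1224, 0.0198, -0.0896] spin -0.079 n 3.0
```

Request:
{"name": "drive_tool", "arguments": {
  "series": [
    [[0.03,0,0,-0.05,-0.079],[0.03,0.05,0.01,-0.09,-0.079],[0.03,0.1,0.02,-0.09,-0.079],[0.03,0.122,0.02,-0.09,-0.079],[0.03,0.122,0.02,-0.09,-0.079]]
  ]
}}

```text
time: 38.0
eef_pos: [0.5338, -0.1933, 0.1696]
orientation: [0.0, 0.999, -0.04, 0.0]
ft_force: [-0.2, -0.1, -0.2]
gripper_width: 0.0302
```

```bash
cat > dim.py <<'E'
from h import *
import sys
show()
def orange(d,k):
    hsv=cv2.cvtColor(d["pixels"],cv2.COLOR_BGR2HSV);m=(hsv[...,0]>5)&(hsv[...,0]<18)&(hsv[...,1]>170)&(hsv[...,2]>90)
    n,l,s,c=cv2.connectedComponentsWithStats(m.astype(np.uint8))
    return [(s[i],c[i].round(1)) for i in range(1,n) if s[i,4]>k]
t=cam("top");w=cam("wrist")
cv2.imwrite(f"pics/{sys.argv[1]}.png",w["pixels"])
print(orange(t,8));print(orange(w,100))
for n,x in (("t",t),("w",w)):
  for a in (0,.15,.3,.6):
    th=.6-a;S=st(-.069*np.sin(th),-.15);S[2]=.046+.069*np.cos(th);print(n,a,S.round(3),proj(x,S).round(1))
E
python3 dim.py w5
```

```text
t 38.0 p [ 0.5338 -0.1933  0.1696] yaw -4.6 F [-0.22 -0.09 -0.15] w 0.0302 q7 -1.16 M [ 0.04  0.06 -0.03]
[(array([392, 193,   8,   7,  43], dtype=int32), array([395.3, 195.8]))]
[(array([314, 207,  20,  39, 719], dtype=int32), array([323.3, 226.5])), (array([523, 290,  20,  17, 130], dtype=int32), array([533., 296.]))]
t 0 [ 0.524 -0.192  0.103] [[395.1 196.1]]
t 0.15 [ 0.533 -0.193  0.108] [[395.2 191.9]]
t 0.3 [ 0.543 -0.194  0.112] [[395.  187.5]]
t 0.6 [ 0.563 -0.196  0.115] [[394.5 178.7]]
w 0 [ 0.524 -0.192  0.103] [[323.1 227.5]]
w 0.15 [ 0.533 -0.193  0.108] [[323.  217.8]]
w 0.3 [ 0.543 -0.194  0.112] [[323.  205.7]]
w 0.6 [ 0.563 -0.196  0.115] [[323.  175.7]]
```

View pics/w5.png

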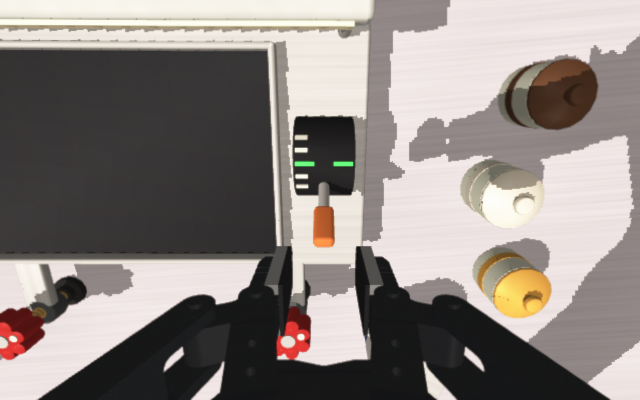

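Request:
{"name": "drive_tool", "arguments": {
  "series": [
    [[0.03,-0.01,0,0.04,0],[0.03,-0.01,0,0.083,0],[0.03,-0.01,0,0.083,0],[0.0,-0.01,0,0.083,0],[0.0,-0.01,0,0.083,0]]
  ]
}}

```text
time: 38.72
eef_pos: [0.5228, -0.1923, 0.0883]
orientation: [-0.0, 0.999, -0.04, 0.0]
ft_force: [-0.9, 1.6, -1.8]
gripper_width: 0.0139
```

Request:
{"name": "drive_tool", "arguments": {
  "series": [
    [[0.0,0,0,0,0],[0.0,0.009,0,-0.005,0],[0.0,0.0186,0,-0.009,0],[0.0,0.0287,0,-0.0113,0],[0.0,0.039,0,-0.012,0]]
  ]
}}

```text
time: 39.35
eef_pos: [0.5604, -0.1954, 0.0995]
orientation: [-0.0, 0.999, -0.041, -0.002]
ft_force: [-5.7, 1.9, 1.0]
gripper_width: 0.013
```

Request:
{"name": "drive_tool", "arguments": {
  "series": [
    [[0.0,0,0,0,0],[0.03,0,0,0,0],[0.03,0,0,0,0],[0.03,0,0,-0.04,0],[0.03,-0.02,0,-0.08,0]]
  ]
}}

```text
time: 39.98
eef_pos: [0.5431, -0.1943, 0.18]
orientation: [0.0, 0.999, -0.04, 0.001]
ft_force: [0.7, 0.1, 0.6]
gripper_width: 0.0306
```

```bash
python3 dim.py w6
```

```text
t 39.975 p [ 0.5431 -0.1943  0.18  ] yaw -4.6 F [0.73 0.06 0.57] w 0.0306 q7 -1.16 M [ 0.01 -0.    0.01]
[]
[(array([309, 179,  23,  23, 478], dtype=int32), array([320.2, 190.4])), (array([492, 271,  43,  25, 152], dtype=int32), array([522.3, 279.2])), (array([509, 291,  19,  17, 124], dtype=int32), array([518.6, 297.1]))]
t 0 [ 0.524 -0.192  0.103] [[395.1 196.1]]
t 0.15 [ 0.533 -0.193  0.108] [[395.2 191.9]]
t 0.3 [ 0.543 -0.194  0.112] [[395.  187.5]]
t 0.6 [ 0.563 -0.196  0.115] [[394.5 178.7]]
w 0 [ 0.524 -0.192  0.103] [[320.3 233. ]]
w 0.15 [ 0.533 -0.193  0.108] [[320.2 224.2]]
w 0.3 [ 0.543 -0.194  0.112] [[320.1 213.2]]
w 0.6 [ 0.563 -0.196  0.115] [[320.  185.8]]
```

Request:
{"name": "drive_tool", "arguments": {
  "series": [
    [[0.03,0.018,0,0.04,0],[0.03,0.018,0,0.08,0],[0.03,0.018,0,0.08,0],[0.0,0.018,0,0.08,0],[0.0,0.018,0,0.08,0]]
  ]
}}

```text
time: 40.7
eef_pos: [0.5601, -0.1954, 0.0998]
orientation: [0.0, 0.999, -0.041, 0.001]
ft_force: [1.2, 0.6, -6.0]
gripper_width: 0.0134
```

Request:
{"name": "drive_tool", "arguments": {
  "series": [
    [[0.0,0,0,0,0],[0.0,0.0035,0,0,0],[0.0,0.0035,0,0,0],[0.0,0.0035,0,0,0]]
  ]
}}

```text
time: 41.2
eef_pos: [0.5618, -0.1955, 0.0997]
orientation: [-0.0, 0.999, -0.041, -0.001]
ft_force: [-4.5, 2.4, 4.8]
gripper_width: 0.013
```

Request:
{"name": "drive_tool", "arguments": {
  "series": [
    [[0.0,0,0,0,0],[0.03,0,0,0,0],[0.03,0,0,0,0],[0.03,0,0,-0.04,0],[0.03,-0.02,0,-0.08,0]]
  ]
}}

```text
time: 41.82
eef_pos: [0.5447, -0.1944, 0.1799]
orientation: [0.0, 0.999, -0.04, 0.001]
ft_force: [-0.1, -0.9, 0.5]
gripper_width: 0.0298
```

```bash
python3 dim.py w7; python3 - <<'E'
from h import *
mv((.505,-.32,.17,P[2]))
E
```

```text
t 41.825 p [ 0.5447 -0.1944  0.1799] yaw -4.6 F [-0.06 -0.88  0.5 ] w 0.0298 q7 -1.16 M [0.04 0.03 0.02]
[]
[(array([309, 179,  23,  24, 489], dtype=int32), array([320.3, 190.8])), (array([491, 273,  44,  25, 158], dtype=int32), array([521.2, 280.4])), (array([509, 292,  19,  17, 134], dtype=int32), array([518.4, 298.4]))]
t 0 [ 0.524 -0.192  0.103] [[395.1 196.1]]
t 0.15 [ 0.533 -0.193  0.108] [[395.2 191.9]]
t 0.3 [ 0.543 -0.194  0.112] [[395.  187.5]]
t 0.6 [ 0.563 -0.196  0.115] [[394.5 178.7]]
w 0 [ 0.524 -0.192  0.103] [[320.3 235. ]]
w 0.15 [ 0.533 -0.193  0.108] [[320.2 226.2]]
w 0.3 [ 0.543 -0.194  0.112] [[320.2 215.3]]
w 0.6 [ 0.563 -0.196  0.115] [[320.  188.1]]
[-0.029, 0.1269, 0.0132] spin -0.002 n 3.0
```

Request:
{"name": "drive_tool", "arguments": {
  "series": [
    [[0.075,-0.01,0.06,-0.03,0],[0.075,-0.03,0.12,-0.06,0],[0.075,-0.06,0.15,-0.08,0],[0.075,-0.06,0.15,-0.08,0],[0.075,-0.06,0.15,-0.08,0]]
  ]
}}

```text
time: 42.55
eef_pos: [0.4717, -0.3383, 0.2585]
orientation: [-0.0, 0.999, -0.041, 0.0]
ft_force: [1.0, 0.8, 0.8]
gripper_width: 0.0748
```

```bash
python3 - <<'E'
from h import *
import pickle
show()
d=cam("wrist");cv2.imwrite("pics/w8.png",d["pixels"]);pickle.dump(d,open("w8.pkl","wb"))
t=cam("top");cv2.imwrite("pics/top2.png",t["pixels"])
for n,x in (("yel",(.426,-.359,.068)),("crm",(.516,-.347,.068)),("brn",(.592,-.372,.068))): print(n,proj(d,x))
E
```

```text
t 42.55 p [ 0.4717 -0.3383  0.2585] yaw -4.7 F [1.02 0.79 0.77] w 0.0748 q7 -0.92 M [ 0.06 -0.01  0.01]
yel [[345.77792577 216.44136161]]
crm [[328.33630204 132.78188863]]
brn [[348.89717793  47.67164178]]
```

View pics/w8.png

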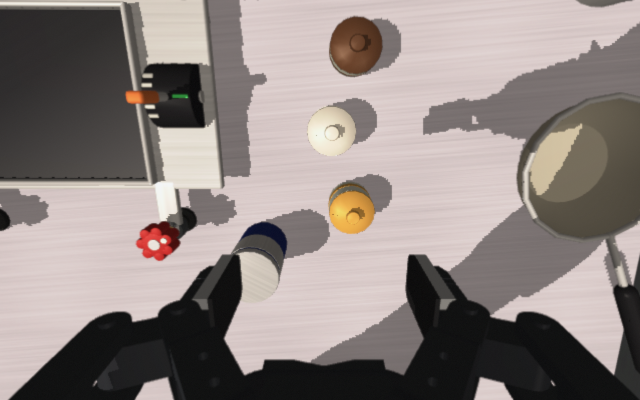

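The picture shows the lid knobs of yellow at (353,216), cream at (333,132) and brown at (358,43). The lever looks upright near the green mark.

```bash
python3 - <<'E'
from h import *
import pickle
d=pickle.load(open("w8.pkl","rb"))
for n,u,v in (("yel",353,216),("crm",333,132),("brn",358,43)):
    g=atz(d,u,v,.066);print(n,g.round(4),st(0,0))
    mv((g[0],g[1],.11,P[2]),(g[0],g[1],.011,P[2]))
Y=P[2]+np.pi/2
for x,y in ((-.035,-.076),(.015,-.021),(-.035,.034),(.015,.089),(-.035,.144)): print(st(x,y,.056).round(4))
show()
E
```

```text
yel [ 0.4252 -0.3669  0.066 ] [ 0.575  -0.0461  0.    ]
[-0.0445, 0.0335, 0.148] spin 0.002 n 3.0
[-0.0445, 0.0335, 0.247] spin 0.002 n 5.0
crm [ 0.5162 -0.3517  0.066 ] [ 0.575  -0.0461  0.    ]
[0.0451, 0.0112, 0.148] spin 0.002 n 3.0
[0.0451, 0.0112, 0.247] spin 0.002 n 5.0
brn [ 0.5956 -0.3809  0.066 ] [ 0.575  -0.0461  0.    ]
[0.1264, 0.034, 0.148] spin 0.002 n 4.0
[0.1264, 0.034, 0.247] spin 0.002 n 5.0
[ 0.534 -0.119  0.056]
[ 0.5883 -0.0682  0.056 ]
[ 0.5429 -0.0094  0.056 ]
[0.5972 0.0414 0.056 ]
[0.5518 0.1003 0.056 ]
t 42.65 p [ 0.4722 -0.337   0.258 ] yaw -4.5 F [ 0.81  0.94 -1.  ] w 0.0751 q7 -0.92 M [ 0.04 -0.04 -0.05]
```

Request:
{"name": "drive_tool", "arguments": {
  "series": [
    [[0.075,-0.02,0.015,0.05,0],[0.075,-0.0445,0.0335,0.1,0],[0.075,-0.0445,0.0335,0.15,0],[0.075,-0.0445,0.0335,0.2,0],[0.075,-0.0445,0.0335,0.247,0]]
  ],
  "grip_force": 40
}}

```text
time: 43.28
eef_pos: [0.4251, -0.3668, 0.0096]
orientation: [-0.001, 0.999, -0.039, -0.0]
ft_force: [1.1, 0.4, -0.1]
gripper_width: 0.0751
```

Request:
{"name": "drive_tool", "arguments": {
  "series": [
    [[0.075,0,0,0,0],[0.03,0,0,0,0],[0.03,0,0,0,0],[0.03,0,0,0,0],[0.03,0,0,0,0]]
  ]
}}

```text
time: 43.9
eef_pos: [0.4253, -0.3693, 0.0138]
orientation: [0.001, 0.999, -0.04, 0.001]
ft_force: [0.2, 1.0, 7.7]
gripper_width: 0.0507
```

Request:
{"name": "drive_tool", "arguments": {
  "series": [
    [[0.03,0,0,-0.03,0],[0.03,0,0,-0.08,0],[0.03,0,0,-0.13,0],[0.03,0,0,-0.16,0],[0.03,0,0,-0.16,0]]
  ]
}}

```text
time: 44.52
eef_pos: [0.4252, -0.3697, 0.1748]
orientation: [0.002, 0.999, -0.041, 0.002]
ft_force: [-0.2, 0.0, -1.7]
gripper_width: 0.0511
```

```bash
cat > pl.py <<'E'
from h import *
import sys
x,y=map(float,sys.argv[1:3]);show()
g=st(x,y);mv((g[0],g[1],.17,P[2]+np.pi/2))
E
python3 pl.py -.035 -.076
```

```text
t 44.525 p [ 0.4252 -0.3697  0.1748] yaw -4.7 F [-0.17  0.   -1.71] w 0.0511 q7 -0.78 M [-0.04  0.01  0.  ]
[0.088, -0.2587, 0.0048] spin -1.571 n 5.0
```

Request:
{"name": "drive_tool", "arguments": {
  "series": [
    [[0.03,0.01,-0.04,0,-0.18],[0.03,0.03,-0.09,0,-0.36],[0.03,0.05,-0.14,0,-0.54],[0.03,0.07,-0.2,0,-0.72],[0.03,0.088,-0.2587,0,-0.9]]
  ]
}}

```text
time: 45.15
eef_pos: [0.5324, -0.1159, 0.1706]
orientation: [-0.001, 0.916, 0.401, -0.001]
ft_force: [1.7, -0.7, -1.6]
gripper_width: 0.0514
```

Request:
{"name": "drive_tool", "arguments": {
  "series": [
    [[0.03,0,0,0,-0.18],[0.03,0,0,0,-0.36],[0.03,0,0,0,-0.54],[0.03,0,0,0,-0.671],[0.03,0,0,0,-0.671]]
  ]
}}

```text
time: 45.78
eef_pos: [0.5316, -0.1178, 0.1707]
orientation: [-0.001, 0.736, 0.677, -0.0]
ft_force: [0.2, -0.1, -1.9]
gripper_width: 0.0513
```

```bash
cat > fin.py <<'E'
from h import *
import sys
x,y,z=map(float,sys.argv[1:4]);show()
g=st(x,y);mv((g[0],g[1],z,P[2]+np.pi/2))
E
python3 fin.py -.035 -.076 .06
```

```text
t 45.775 p [ 0.5316 -0.1178  0.1707] yaw 85.3 F [ 0.22 -0.09 -1.88] w 0.0513 q7 -0.05 M [ 0.04  0.02 -0.02]
[-0.0011, 0.0024, 0.1107] spin -0.002 n 2.0
```

Request:
{"name": "drive_tool", "arguments": {
  "series": [
    [[0.03,-0.001,0.002,0.05,0],[0.03,-0.001,0.002,0.09,0],[0.03,-0.001,0.002,0.105,0],[0.03,-0.001,0.002,0.109,0],[0.03,-0.001,0.002,0.109,0]]
  ]
}}

```text
time: 46.4
eef_pos: [0.5354, -0.1191, 0.0638]
orientation: [0.001, 0.735, 0.678, 0.0]
ft_force: [0.7, 0.4, -1.6]
gripper_width: 0.0512
```

```bash
python3 -c "
from h import *
show()"
```

```text
t 46.4 p [ 0.5354 -0.1191  0.0638] yaw 85.3 F [ 0.71  0.38 -1.61] w 0.0512 q7 -0.09 M [-0.    0.    0.05]
```

Request:
{"name": "drive_tool", "arguments": {
  "series": [
    [[0.03,0,0,0.002,0],[0.03,0,0,0.002,0]]
  ]
}}

```text
time: 46.65
eef_pos: [0.5351, -0.1192, 0.0618]
orientation: [0.001, 0.735, 0.678, 0.0]
ft_force: [-0.9, 0.3, -1.9]
gripper_width: 0.051
```

Request:
{"name": "drive_tool", "arguments": {
  "series": [
    [[0.03,0,0,0.001,0],[0.03,0,0,0.001,0]]
  ]
}}

```text
time: 46.9
eef_pos: [0.5346, -0.1191, 0.0601]
orientation: [0.0, 0.735, 0.678, 0.0]
ft_force: [0.2, -0.9, -2.0]
gripper_width: 0.0508
```

Request:
{"name": "drive_tool", "arguments": {
  "series": [
    [[0.03,0,0,0.001,0],[0.03,0,0,0.001,0]]
  ]
}}

```text
time: 47.15
eef_pos: [0.5345, -0.119, 0.0589]
orientation: [-0.0, 0.735, 0.678, -0.0]
ft_force: [0.1, 0.1, -2.0]
gripper_width: 0.0513
```

Request:
{"name": "drive_tool", "arguments": {
  "series": [
    [[0.03,0,0,0.001,0],[0.03,0,0,0.001,0]]
  ]
}}

```text
time: 47.4
eef_pos: [0.5345, -0.1191, 0.0586]
orientation: [0.0, 0.735, 0.678, -0.0]
ft_force: [-1.4, -0.1, 4.5]
gripper_width: 0.0512
```

Request:
{"name": "drive_tool", "arguments": {
  "series": [
    [[0.03,0,0,0.001,0],[0.03,0,0,0.001,0]]
  ]
}}

```text
time: 47.65
eef_pos: [0.5346, -0.1191, 0.0585]
orientation: [0.0, 0.735, 0.678, -0.0]
ft_force: [-4.4, 0.8, 13.2]
gripper_width: 0.0511
```

Request:
{"name": "drive_tool", "arguments": {
  "series": [
    [[0.03,0,0,0.001,0],[0.03,0,0,0.001,0]]
  ]
}}

```text
time: 47.9
eef_pos: [0.5345, -0.1191, 0.0584]
orientation: [0.0, 0.735, 0.678, -0.0]
ft_force: [-6.0, 0.4, 21.9]
gripper_width: 0.051
```

Request:
{"name": "drive_tool", "arguments": {
  "series": [
    [[0.03,0,0,-0.002,0],[0.068,0,0,-0.002,0],[0.068,0,0,-0.002,0],[0.068,0,0,-0.04,0],[0.068,0,0,-0.09,0]]
  ]
}}

```text
time: 48.52
eef_pos: [0.5337, -0.1188, 0.1456]
orientation: [-0.001, 0.735, 0.678, -0.001]
ft_force: [0.7, -0.9, 0.1]
gripper_width: 0.0681
```

```bash
cat > rt.py <<'E'
from h import *
import sys
x,y=map(float,sys.argv[1:3]);a=float(sys.argv[3]) if len(sys.argv)>3 else P[2]
show();mv((x,y,.14,a))
E
python3 rt.py .5162 -.3517
python3 -c "
from h import *
cv2.imwrite('pics/side1.png',cam('side')['pixels']);cv2.imwrite('pics/w9.png',cam('wrist')['pixels'])"
```

```text
t 48.525 p [ 0.5337 -0.1188  0.1456] yaw 85.4 F [ 0.72 -0.89  0.08] w 0.0681 q7 -0.06 M [-0.02 -0.07 -0.03]
[-0.2335, 0.0014, 0.0056] spin 1.571 n 4.0
```

View pics/w9.png

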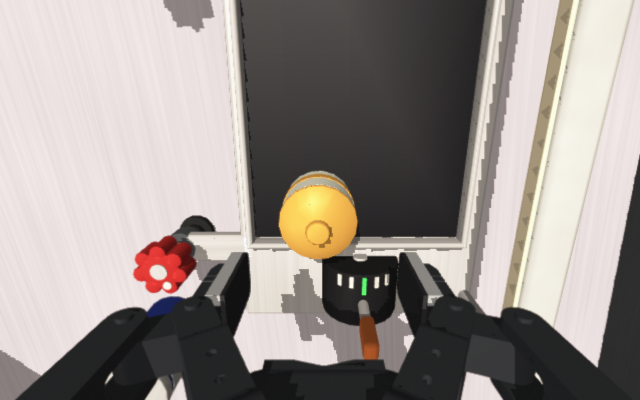

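Request:
{"name": "drive_tool", "arguments": {
  "series": [
    [[0.075,-0.03,0,-0.03,0.18],[0.075,-0.08,0,-0.03,0.36],[0.075,-0.13,0,-0.03,0.54],[0.075,-0.18,0,-0.03,0.72],[0.075,-0.2335,0.001,-0.02,0.9]]
  ]
}}

```text
time: 49.25
eef_pos: [0.5169, -0.3533, 0.1657]
orientation: [0.0, 0.958, 0.288, 0.0]
ft_force: [0.5, 0.1, 0.8]
gripper_width: 0.0752
```

Request:
{"name": "drive_tool", "arguments": {
  "series": [
    [[0.075,0,0,0,0.18],[0.075,0,0,0,0.36],[0.075,0,0,0,0.54],[0.075,0,0,0,0.671],[0.075,0,0,0,0.671]]
  ]
}}

```text
time: 49.88
eef_pos: [0.5164, -0.3515, 0.165]
orientation: [-0.0, 0.999, -0.04, -0.001]
ft_force: [-0.8, 0.2, -0.6]
gripper_width: 0.0751
```

```bash
cat > dn.py <<'E'
from h import *
import sys
x,y=map(float,sys.argv[1:3]);a=float(sys.argv[3]) if len(sys.argv)>3 else P[2]
show();mv((x,y,.012,a))
t=cam("top");w=cam("wrist");cv2.imwrite("pics/dn_w.png",w["pixels"]);cv2.imwrite("pics/dn_t.png",t["pixels"])
print("expect",proj(w,(x,y,.066)))
hsv=cv2.cvtColor(w["pixels"],cv2.COLOR_BGR2HSV);
E
python3 dn.py .5162 -.3517
```

```text
t 49.875 p [ 0.5164 -0.3515  0.165 ] yaw -4.6 F [-0.78  0.15 -0.63] w 0.0751 q7 -0.9 M [-0.02 -0.01  0.02]
[-0.0002, 0.0002, 0.153] spin 0.001 n 3.0
expect [[323.18152716 202.60077256]]
```

Request:
{"name": "drive_tool", "arguments": {
  "series": [
    [[0.075,0,0,0.05,0],[0.075,0,0,0.1,0],[0.075,0,0,0.14,0],[0.075,0,0,0.153,0],[0.075,0,0,0.153,0]]
  ]
}}

```text
time: 50.6
eef_pos: [0.5165, -0.3519, 0.0127]
orientation: [-0.0, 0.999, -0.04, -0.0]
ft_force: [0.8, 0.2, 0.2]
gripper_width: 0.0751
```

Request:
{"name": "drive_tool", "arguments": {
  "series": [
    [[0.03,0,0,0,0],[0.03,0,0,0,0],[0.03,0,0,0,0],[0.03,0,0,0,0]]
  ]
}}

```text
time: 51.1
eef_pos: [0.518, -0.3524, 0.0151]
orientation: [0.001, 0.999, -0.04, 0.001]
ft_force: [-1.0, 1.5, 7.2]
gripper_width: 0.0508
```

Request:
{"name": "drive_tool", "arguments": {
  "series": [
    [[0.03,0,0,-0.03,0],[0.03,0,0,-0.08,0],[0.03,0,0,-0.13,0],[0.03,0,0,-0.16,0],[0.03,0,0,-0.16,0]]
  ]
}}

```text
time: 51.72
eef_pos: [0.5181, -0.3529, 0.1759]
orientation: [0.002, 0.999, -0.041, 0.003]
ft_force: [-0.1, -0.7, -2.5]
gripper_width: 0.0509
```

```bash
python3 pl.py .015 -.021
```

```text
t 51.725 p [ 0.5181 -0.3529  0.1759] yaw -4.6 F [-0.06 -0.73 -2.48] w 0.0509 q7 -0.9 M [0.01 0.03 0.  ]
[0.0469, -0.2894, 0.0059] spin -1.571 n 5.0
```

Request:
{"name": "drive_tool", "arguments": {
  "series": [
    [[0.03,0.008,-0.05,0,-0.18],[0.03,0.018,-0.11,0,-0.36],[0.03,0.028,-0.17,0,-0.54],[0.03,0.038,-0.23,0,-0.72],[0.03,0.047,-0.289,0,-0.9]]
  ]
}}

```text
time: 52.35
eef_pos: [0.5862, -0.0653, 0.1713]
orientation: [-0.001, 0.916, 0.401, -0.001]
ft_force: [0.1, -0.6, -2.0]
gripper_width: 0.0514
```

Request:
{"name": "drive_tool", "arguments": {
  "series": [
    [[0.03,0,0,0,-0.18],[0.03,0,0,0,-0.36],[0.03,0,0,0,-0.54],[0.03,0,0,0,-0.671],[0.03,0,0,0,-0.671]]
  ]
}}

```text
time: 52.98
eef_pos: [0.5858, -0.0676, 0.1713]
orientation: [-0.001, 0.736, 0.677, -0.001]
ft_force: [-0.5, 0.1, -2.5]
gripper_width: 0.0511
```

```bash
python3 fin.py .015 -.021 .06
```

```text
t 52.975 p [ 0.5858 -0.0676  0.1713] yaw 85.3 F [-0.49  0.13 -2.52] w 0.0511 q7 -0.13 M [ 0.01 -0.01  0.04]
[-0.0005, 0.0025, 0.1113] spin -0.001 n 2.0
```

Request:
{"name": "drive_tool", "arguments": {
  "series": [
    [[0.03,0,0.002,0.05,0],[0.03,0,0.002,0.09,0],[0.03,0,0.002,0.108,0],[0.03,0,0.002,0.111,0],[0.03,0,0.002,0.111,0]]
  ]
}}

```text
time: 53.6
eef_pos: [0.59, -0.0678, 0.0629]
orientation: [0.001, 0.735, 0.678, 0.001]
ft_force: [-0.4, 0.3, -2.5]
gripper_width: 0.0511
```

Request:
{"name": "drive_tool", "arguments": {
  "series": [
    [[0.03,0,0,0.001,0],[0.03,0,0,0.001,0]]
  ]
}}

```text
time: 53.85
eef_pos: [0.5896, -0.0678, 0.062]
orientation: [0.001, 0.735, 0.678, 0.001]
ft_force: [-0.3, 0.2, -3.1]
gripper_width: 0.0512
```

Request:
{"name": "drive_tool", "arguments": {
  "series": [
    [[0.03,0,0,0.001,0],[0.03,0,0,0.001,0]]
  ]
}}

```text
time: 54.1
eef_pos: [0.5891, -0.0678, 0.0601]
orientation: [0.0, 0.735, 0.678, 0.0]
ft_force: [-0.3, 0.9, -2.6]
gripper_width: 0.051
```

Request:
{"name": "drive_tool", "arguments": {
  "series": [
    [[0.03,0,0,0.0005,0],[0.03,0,0,0.0005,0]]
  ]
}}

```text
time: 54.35
eef_pos: [0.589, -0.0679, 0.06]
orientation: [0.0, 0.735, 0.678, -0.0]
ft_force: [-2.4, -0.5, 3.8]
gripper_width: 0.0513
```

Request:
{"name": "drive_tool", "arguments": {
  "series": [
    [[0.068,0,0,-0.0005,0],[0.068,0,0,-0.0005,0],[0.068,0,0,-0.0005,0],[0.068,0,0,-0.05,0],[0.068,0,0,-0.11,0]]
  ]
}}

```text
time: 54.98
eef_pos: [0.5895, -0.0677, 0.1698]
orientation: [-0.0, 0.735, 0.678, 0.0]
ft_force: [2.1, 0.2, -0.2]
gripper_width: 0.0684
```

```bash
python3 rt.py .5956 -.3809
```

```text
t 54.975 p [ 0.5895 -0.0677  0.1698] yaw 85.4 F [ 2.07  0.2  -0.24] w 0.0684 q7 -0.13 M [ 0.   -0.11 -0.01]
[-0.3117, 0.0314, 0.0298] spin 1.571 n 6.0
```

Request:
{"name": "drive_tool", "arguments": {
  "series": [
    [[0.075,-0.06,0.006,0,0.18],[0.075,-0.12,0.012,0,0.36],[0.075,-0.18,0.018,0,0.54],[0.075,-0.24,0.024,0,0.72],[0.075,-0.3,0.0314,0,0.9]]
  ]
}}

```text
time: 55.6
eef_pos: [0.5971, -0.3719, 0.1701]
orientation: [0.001, 0.958, 0.288, 0.001]
ft_force: [0.7, 0.3, -0.2]
gripper_width: 0.0748
```

```bash
python3 dn.py .5956 -.3809
```

```text
t 55.6 p [ 0.5971 -0.3719  0.1701] yaw 33.5 F [ 0.74  0.28 -0.16] w 0.0748 q7 -0.42 M [-0.01 -0.03  0.01]
[-0.0062, 0.0067, 0.1581] spin 0.665 n 3.0
expect [[318.51093486 196.40963357]]
```

Request:
{"name": "drive_tool", "arguments": {
  "series": [
    [[0.075,-0.006,0.007,0,0.18],[0.075,-0.006,0.007,0,0.36],[0.075,-0.006,0.007,0.03,0.54],[0.075,-0.006,0.007,0.05,0.665],[0.075,-0.006,0.007,0.07,0.665]]
  ]
}}

```text
time: 56.32
eef_pos: [0.5959, -0.3785, 0.0988]
orientation: [0.001, 0.999, -0.036, 0.001]
ft_force: [0.3, -0.3, 0.1]
gripper_width: 0.0752
```

```bash
python3 dn.py .5956 -.3809
```

```text
t 56.325 p [ 0.5959 -0.3785  0.0988] yaw -4.2 F [ 0.27 -0.29  0.13] w 0.0752 q7 -0.93 M [-0.06 -0.05 -0.02]
[-0.0001, 0.0024, 0.0868] spin 0.008 n 2.0
expect [[328.91466956 235.30304723]]
```

View pics/dn_w.png

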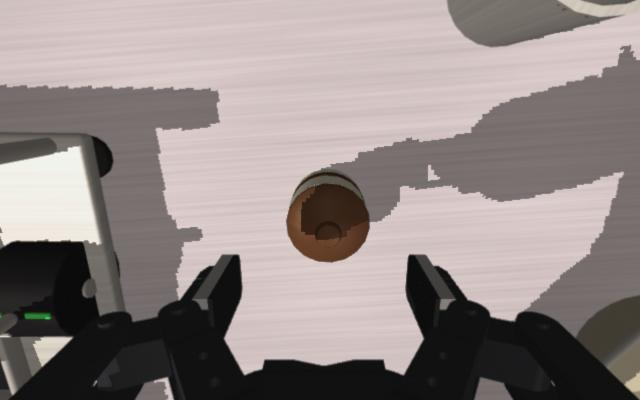

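Brown's lid knob is at (328,235), exactly where I predicted it, so I go down to grasp it.

Request:
{"name": "drive_tool", "arguments": {
  "series": [
    [[0.075,0,0.002,0.04,0],[0.075,0,0.002,0.08,0],[0.075,0,0.002,0.086,0],[0.075,0,0.002,0.086,0],[0.03,0,0.002,0.086,0]]
  ]
}}

```text
time: 57.05
eef_pos: [0.5962, -0.3816, 0.0158]
orientation: [0.001, 0.999, -0.037, 0.002]
ft_force: [-0.4, 0.3, 0.2]
gripper_width: 0.059
```

Request:
{"name": "drive_tool", "arguments": {
  "series": [
    [[0.03,0,0,0,0],[0.03,0,0,0,0],[0.03,0,0,0,0]]
  ]
}}

```text
time: 57.42
eef_pos: [0.5962, -0.3812, 0.0159]
orientation: [0.001, 0.999, -0.037, 0.002]
ft_force: [-0.5, 1.0, 6.7]
gripper_width: 0.0511
```

Request:
{"name": "drive_tool", "arguments": {
  "series": [
    [[0.03,0,0,-0.03,0],[0.03,0,0,-0.08,0],[0.03,0,0,-0.13,0],[0.03,0,0,-0.16,0],[0.03,0,0,-0.16,0]]
  ]
}}

```text
time: 58.05
eef_pos: [0.5962, -0.3816, 0.1766]
orientation: [0.002, 0.999, -0.038, 0.003]
ft_force: [0.2, 0.0, -4.6]
gripper_width: 0.0511
```

```bash
python3 pl.py -.035 .034
```

```text
t 58.05 p [ 0.5962 -0.3816  0.1766] yaw -4.3 F [ 0.17  0.02 -4.63] w 0.0511 q7 -0.94 M [-0.05 -0.03  0.03]
[-0.0811, -0.3672, 0.0066] spin -1.565 n 7.0
```

Request:
{"name": "drive_tool", "arguments": {
  "series": [
    [[0.03,-0.013,-0.058,0,-0.18],[0.03,-0.026,-0.116,0,-0.36],[0.03,-0.039,-0.174,0,-0.54],[0.03,-0.052,-0.232,0,-0.72],[0.03,-0.065,-0.29,0,-0.9]]
  ]
}}

```text
time: 58.68
eef_pos: [0.55, -0.0842, 0.1718]
orientation: [-0.001, 0.915, 0.404, -0.001]
ft_force: [1.1, 0.3, -3.1]
gripper_width: 0.0513
```

```bash
python3 fin.py -.035 .034 .16
```

```text
t 58.675 p [ 0.55   -0.0842  0.1718] yaw 47.6 F [ 1.09  0.28 -3.09] w 0.0513 q7 -0.61 M [ 0.01 -0.11  0.02]
[0.0505, -0.0557, 0.0118] spin -0.659 n 2.0
```

Request:
{"name": "drive_tool", "arguments": {
  "series": [
    [[0.03,0.025,-0.028,0,-0.18],[0.03,0.0505,-0.0557,0,-0.36],[0.03,0.0505,-0.0557,0,-0.54],[0.03,0.0505,-0.0557,0,-0.659],[0.03,0.0505,-0.0557,0,-0.659]]
  ]
}}

```text
time: 59.3
eef_pos: [0.5438, -0.0115, 0.1719]
orientation: [-0.001, 0.738, 0.675, -0.001]
ft_force: [0.2, -0.6, -2.5]
gripper_width: 0.051
```

```bash
python3 fin.py -.035 .034 .061
```

```text
t 59.3 p [ 0.5438 -0.0115  0.1719] yaw 85.0 F [ 0.21 -0.6  -2.53] w 0.051 q7 -0.24 M [-0.03 -0.06  0.02]
[0.002, -0.0011, 0.1109] spin -0.007 n 2.0
```

Request:
{"name": "drive_tool", "arguments": {
  "series": [
    [[0.03,0.002,-0.003,0.05,0],[0.03,0.002,-0.003,0.09,0],[0.03,0.002,-0.003,0.108,0],[0.03,0.002,-0.003,0.111,0],[0.03,0.002,-0.003,0.111,0]]
  ]
}}

```text
time: 59.92
eef_pos: [0.5424, -0.0093, 0.0625]
orientation: [0.0, 0.738, 0.675, 0.0]
ft_force: [0.3, 0.2, -2.5]
gripper_width: 0.051
```

Request:
{"name": "drive_tool", "arguments": {
  "series": [
    [[0.03,0,0,0.001,0],[0.03,0,0,0.001,0]]
  ]
}}

```text
time: 60.18
eef_pos: [0.5427, -0.0093, 0.0621]
orientation: [0.0, 0.737, 0.676, 0.0]
ft_force: [-0.5, -0.4, -2.5]
gripper_width: 0.0513
```

Request:
{"name": "drive_tool", "arguments": {
  "series": [
    [[0.03,0,0,0.001,0],[0.03,0,0,0.001,0]]
  ]
}}

```text
time: 60.42
eef_pos: [0.5426, -0.0093, 0.0607]
orientation: [0.0, 0.737, 0.676, 0.0]
ft_force: [0.0, 0.3, -1.7]
gripper_width: 0.0512
```

Request:
{"name": "drive_tool", "arguments": {
  "series": [
    [[0.03,0,0,0.0005,0],[0.03,0,0,0.0005,0]]
  ]
}}

```text
time: 60.68
eef_pos: [0.5425, -0.0094, 0.0606]
orientation: [0.0, 0.737, 0.676, 0.0]
ft_force: [-1.1, 0.1, 5.1]
gripper_width: 0.0513
```

Request:
{"name": "drive_tool", "arguments": {
  "series": [
    [[0.068,0,0,-0.0005,0],[0.068,0,0,-0.0005,0],[0.068,0,0,-0.0005,0],[0.068,0,0,-0.05,0],[0.068,0,0,-0.11,0]]
  ]
}}

```text
time: 61.3
eef_pos: [0.5413, -0.0093, 0.1701]
orientation: [-0.001, 0.737, 0.676, -0.001]
ft_force: [1.7, 0.6, 0.1]
gripper_width: 0.0682
```

```bash
python3 - <<'E'
from h import *
show();mv((.51,.30,.25,np.radians(144)))
E
```

```text
t 61.3 p [ 0.5413 -0.0093  0.1701] yaw 85.0 F [1.67 0.59 0.14] w 0.0682 q7 -0.24 M [-0.04 -0.08 -0.04]
[0.3054, -0.058, -0.0799] spin -1.029 n 6.0
```

Request:
{"name": "drive_tool", "arguments": {
  "series": [
    [[0.068,0.05,-0.01,-0.02,-0.18],[0.068,0.11,-0.02,-0.04,-0.36],[0.068,0.165,-0.03,-0.06,-0.54],[0.068,0.22,-0.045,-0.08,-0.72],[0.068,0.275,-0.058,-0.08,-0.9]]
  ]
}}

```text
time: 61.92
eef_pos: [0.5089, 0.272, 0.2518]
orientation: [0.001, 0.367, 0.93, 0.001]
ft_force: [0.4, 0.2, 0.5]
gripper_width: 0.0683
```

Request:
{"name": "drive_tool", "arguments": {
  "series": [
    [[0.068,0.012,0.02,0,-0.129],[0.068,0.012,0.02,0,-0.129],[0.068,0.012,0.02,0,-0.129]]
  ]
}}

```text
time: 62.3
eef_pos: [0.5136, 0.2907, 0.2495]
orientation: [-0.0, 0.311, 0.95, -0.001]
ft_force: [0.7, 0.7, 0.3]
gripper_width: 0.0681
```

```bash
python3 - <<'E'
from h import *
import pickle
show()
d=cam("wrist");cv2.imwrite("pics/w10.png",d["pixels"]);pickle.dump(d,open("w10.pkl","wb"))
print(proj(d,[(.494,.328,.066),(.604,.369,.066)]))
E
```

```text
t 62.3 p [0.5136 0.2907 0.2495] yaw 143.8 F [0.65 0.7  0.29] w 0.0681 q7 0.11 M [-0.03 -0.    0.01]
[[342.60235714 139.44238491]
 [435.74052465 202.20330377]]
```

View pics/w10.png

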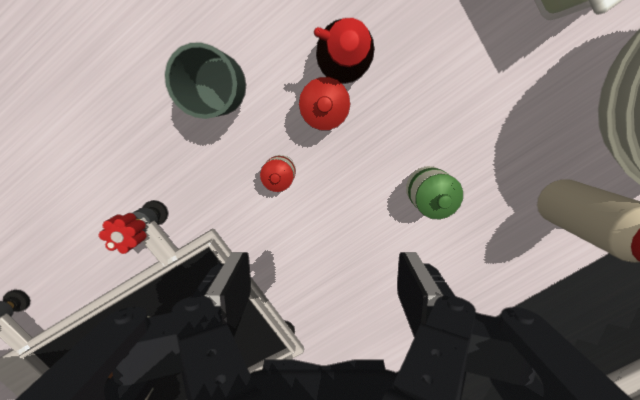

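Red's lid knob is now at (325,104) instead of the predicted (343,139), so it was knocked towards the soy jug at (347,45). Green is at (446,202).

```bash
python3 - <<'E'
from h import *
import pickle
d=pickle.load(open("w10.pkl","rb"))
r=atz(d,325,104,.066);g=atz(d,446,202,.066);s=atz(d,349,40,.09);dc=atz(d,276,178,.048)
print("red",r,"grn",g,"soy",s,"dec",dc, np.linalg.norm((r-s)[:2]),np.degrees(np.arctan2(s[1]-r[1],s[0]-r[0])))
mv((g[0],g[1],.10,None))
E
```

```text
red [0.45673877 0.33370935 0.066     ] grn [0.61008847 0.37771341 0.066     ] soy [0.42694686 0.38029461 0.09      ] dec [0.48738005 0.24614397 0.048     ] 0.055296873523990736 122.59946914281417
[-0.0262, 0.1273, 0.1497] spin 0.0 n 4.0
```

Request:
{"name": "drive_tool", "arguments": {
  "series": [
    [[0.075,-0.01,0.06,0.03,0],[0.075,-0.026,0.12,0.06,0],[0.075,-0.026,0.127,0.11,0],[0.075,-0.026,0.127,0.15,0],[0.075,-0.026,0.127,0.15,0]]
  ]
}}

```text
time: 62.98
eef_pos: [0.6074, 0.3763, 0.096]
orientation: [-0.002, 0.31, 0.951, -0.004]
ft_force: [0.3, -0.9, 0.9]
gripper_width: 0.0748
```

```bash
python3 dn.py .6101 .3777 2.51
```

```text
t 62.975 p [0.6074 0.3763 0.096 ] yaw 143.9 F [ 0.25 -0.94  0.86] w 0.0748 q7 0.06 M [-0.01  0.02 -0.01]
[-0.0014, 0.0027, 0.084] spin 0.001 n 2.0
expect [[324.2344344  235.37191011]]
```

Request:
{"name": "drive_tool", "arguments": {
  "series": [
    [[0.075,-0.001,0.001,0.04,0],[0.075,-0.001,0.001,0.08,0],[0.075,-0.001,0.001,0.084,0],[0.075,-0.001,0.001,0.084,0],[0.03,-0.001,0.001,0.084,0]]
  ]
}}

```text
time: 63.7
eef_pos: [0.6119, 0.3809, 0.019]
orientation: [0.001, 0.309, 0.951, 0.001]
ft_force: [-2.4, -1.4, 1.6]
gripper_width: 0.0589
```

Request:
{"name": "drive_tool", "arguments": {
  "series": [
    [[0.03,0,0,0,0],[0.03,0,0,0,0],[0.03,0,0,0,0]]
  ]
}}

```text
time: 64.08
eef_pos: [0.6116, 0.3804, 0.0187]
orientation: [0.001, 0.309, 0.951, 0.001]
ft_force: [-1.7, -1.5, 6.2]
gripper_width: 0.0514
```

Request:
{"name": "drive_tool", "arguments": {
  "series": [
    [[0.03,0,0,-0.03,0],[0.03,0,0,-0.08,0],[0.03,0,0,-0.13,0],[0.03,0,0,-0.16,0],[0.03,0,0,-0.16,0]]
  ]
}}

```text
time: 64.7
eef_pos: [0.6121, 0.3815, 0.1798]
orientation: [0.002, 0.309, 0.951, 0.003]
ft_force: [-0.2, -0.7, -3.1]
gripper_width: 0.0509
```

```bash
python3 pl.py -.035 .144
```

```text
t 64.7 p [0.6121 0.3815 0.1798] yaw 144.0 F [-0.16 -0.74 -3.07] w 0.0509 q7 0.09 M [-0.06  0.02  0.02]
[-0.1167, -0.263, 0.0098] spin 1.023 n 5.0
```

Request:
{"name": "drive_tool", "arguments": {
  "series": [
    [[0.03,-0.022,-0.05,0,0.18],[0.03,-0.045,-0.1,0,0.36],[0.03,-0.068,-0.155,0,0.54],[0.03,-0.092,-0.21,0,0.72],[0.03,-0.1167,-0.263,0,0.9]]
  ]
}}

```text
time: 65.32
eef_pos: [0.5485, 0.0964, 0.1745]
orientation: [-0.001, 0.694, 0.72, -0.001]
ft_force: [0.4, -0.3, -3.6]
gripper_width: 0.0509
```

Request:
{"name": "drive_tool", "arguments": {
  "series": [
    [[0.03,0,0,0,0.123],[0.03,0,0,0,0.123],[0.03,0,0,0,0.123]]
  ]
}}

```text
time: 65.7
eef_pos: [0.5498, 0.1, 0.1753]
orientation: [-0.001, 0.734, 0.679, -0.0]
ft_force: [-0.4, 0.7, -3.8]
gripper_width: 0.0509
```

```bash
python3 fin.py -.035 .144 .064
```

```text
t 65.7 p [0.5498 0.1    0.1753] yaw 85.6 F [-0.38  0.68 -3.83] w 0.0509 q7 -0.44 M [0.03 0.03 0.02]
[0.0004, 0.0019, 0.1113] spin 0.004 n 2.0
```

Request:
{"name": "drive_tool", "arguments": {
  "series": [
    [[0.03,0,0,0.05,0],[0.03,0,0,0.09,0],[0.03,0,0,0.108,0],[0.03,0,0,0.111,0],[0.03,0,0,0.111,0]]
  ]
}}

```text
time: 66.32
eef_pos: [0.5506, 0.0995, 0.0652]
orientation: [-0.0, 0.735, 0.678, 0.0]
ft_force: [0.2, 0.6, -2.9]
gripper_width: 0.0509
```

Request:
{"name": "drive_tool", "arguments": {
  "series": [
    [[0.03,0,0,0.001,0],[0.03,0,0,0.001,0]]
  ]
}}

```text
time: 66.58
eef_pos: [0.5507, 0.0989, 0.0647]
orientation: [0.0, 0.735, 0.678, 0.001]
ft_force: [0.7, -0.4, -2.5]
gripper_width: 0.0506
```

Request:
{"name": "drive_tool", "arguments": {
  "series": [
    [[0.03,0,0,0.001,0],[0.03,0,0,0.001,0]]
  ]
}}

```text
time: 66.82
eef_pos: [0.5506, 0.0989, 0.0635]
orientation: [0.0, 0.735, 0.678, 0.0]
ft_force: [-0.2, 0.6, 0.2]
gripper_width: 0.0509
```

Request:
{"name": "drive_tool", "arguments": {
  "series": [
    [[0.03,0,0,0.0005,0],[0.03,0,0,0.0005,0]]
  ]
}}

```text
time: 67.08
eef_pos: [0.5506, 0.0989, 0.0634]
orientation: [0.0, 0.735, 0.678, 0.0]
ft_force: [-2.7, -0.1, 5.7]
gripper_width: 0.051
```

Request:
{"name": "drive_tool", "arguments": {
  "series": [
    [[0.068,0,0,-0.0005,0],[0.068,0,0,-0.0005,0],[0.068,0,0,-0.0005,0],[0.068,0,0,-0.05,0],[0.068,0,0,-0.11,0]]
  ]
}}

```text
time: 67.7
eef_pos: [0.5493, 0.0986, 0.1725]
orientation: [-0.001, 0.735, 0.678, -0.001]
ft_force: [1.5, -0.2, -0.0]
gripper_width: 0.0682
```

```bash
python3 rt.py .4567 .3337 2.14
```

```text
t 67.7 p [0.5493 0.0986 0.1725] yaw 85.4 F [ 1.51 -0.15 -0.02] w 0.0682 q7 -0.45 M [ 0.01 -0.07  0.09]
[0.2269, -0.1113, 0.0325] spin -0.65 n 5.0
```

Request:
{"name": "drive_tool", "arguments": {
  "series": [
    [[0.072,0.05,-0.025,0,-0.18],[0.072,0.1,-0.05,0,-0.36],[0.072,0.15,-0.075,0,-0.54],[0.072,0.19,-0.093,0,-0.65],[0.072,0.2269,-0.1113,0.01,-0.65]]
  ]
}}

```text
time: 68.32
eef_pos: [0.4575, 0.3359, 0.163]
orientation: [0.0, 0.48, 0.877, 0.001]
ft_force: [0.7, -0.3, -0.6]
gripper_width: 0.0725
```

Request:
{"name": "drive_tool", "arguments": {
  "series": [
    [[0.072,0,0,0,0],[0.072,0,0,0,0]]
  ]
}}

```text
time: 68.58
eef_pos: [0.458, 0.333, 0.1623]
orientation: [0.0, 0.48, 0.877, -0.001]
ft_force: [1.2, -0.2, 1.1]
gripper_width: 0.0721
```

```bash
python3 dn.py .4567 .3337 2.14
```

```text
t 68.575 p [0.458  0.333  0.1623] yaw 122.6 F [ 1.16 -0.25  1.05] w 0.0721 q7 -0.38 M [-0.01  0.01  0.07]
[0.0012, -0.0007, 0.1503] spin -0.001 n 3.0
expect [[322.11068122 199.43413461]]
```

View pics/dn_w.png

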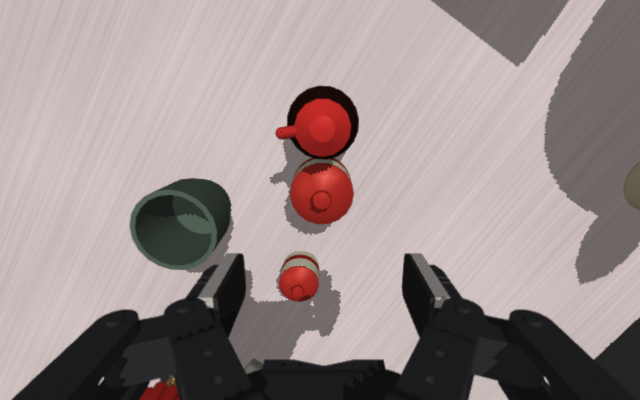

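Request:
{"name": "drive_tool", "arguments": {
  "series": [
    [[0.072,0.001,0,0.05,0],[0.072,0.001,0,0.1,0],[0.072,0.001,0,0.135,0],[0.072,0.001,0,0.141,0],[0.072,0.001,0,0.141,0]]
  ]
}}

```text
time: 69.3
eef_pos: [0.458, 0.3345, 0.0222]
orientation: [0.0, 0.481, 0.877, 0.0]
ft_force: [-0.1, 0.0, 0.9]
gripper_width: 0.0723
```

Request:
{"name": "drive_tool", "arguments": {
  "series": [
    [[0.03,0,0,0,0],[0.03,0,0,0,0],[0.03,0,0,0,0],[0.03,0,0,0,0]]
  ]
}}

```text
time: 69.8
eef_pos: [0.458, 0.335, 0.0234]
orientation: [0.001, 0.48, 0.877, 0.001]
ft_force: [-0.4, -1.9, 5.9]
gripper_width: 0.0506
```

```bash
python3 -c "
from h import *
show()"
```

```text
t 69.8 p [0.458  0.335  0.0234] yaw 122.6 F [-0.39 -1.86  5.87] w 0.0506 q7 -0.47 M [-0.29  0.35  0.01]
```

Request:
{"name": "drive_tool", "arguments": {
  "series": [
    [[0.03,0,0,-0.02,0],[0.03,0,0,-0.06,0],[0.03,0,0,-0.11,0],[0.03,0,0,-0.16,0],[0.03,0,0,-0.16,0]]
  ]
}}

```text
time: 70.42
eef_pos: [0.4595, 0.3368, 0.1862]
orientation: [0.002, 0.48, 0.877, 0.004]
ft_force: [0.1, 0.2, -2.6]
gripper_width: 0.0506
```

```bash
python3 pl.py .015 .089
```

```text
t 70.425 p [0.4595 0.3368 0.1862] yaw 122.6 F [ 0.08  0.23 -2.56] w 0.0506 q7 -0.38 M [-0.02  0.01 -0.04]
[-0.3231, -0.0431, 0.0162] spin 0.65 n 6.0
```

Request:
{"name": "drive_tool", "arguments": {
  "series": [
    [[0.03,-0.055,-0.007,0,0.18],[0.03,-0.11,-0.014,0,0.36],[0.03,-0.165,-0.021,0,0.54],[0.03,-0.22,-0.029,0,0.65],[0.03,-0.275,-0.037,0,0.65]]
  ]
}}

```text
time: 71.05
eef_pos: [0.5739, 0.0813, 0.1805]
orientation: [-0.0, 0.735, 0.678, -0.001]
ft_force: [0.4, 0.9, -2.6]
gripper_width: 0.051
```

Request:
{"name": "drive_tool", "arguments": {
  "series": [
    [[0.03,-0.038,-0.03,0,0],[0.03,-0.038,-0.03,0,0],[0.03,-0.038,-0.03,0,0]]
  ]
}}

```text
time: 71.42
eef_pos: [0.5408, 0.048, 0.181]
orientation: [-0.0, 0.735, 0.678, -0.0]
ft_force: [-0.1, 0.5, -2.7]
gripper_width: 0.0511
```

```bash
python3 fin.py .015 .089 .069
```

```text
t 71.425 p [0.5408 0.048  0.181 ] yaw 85.4 F [-0.14  0.46 -2.69] w 0.0511 q7 -0.37 M [ 0.04 -0.    0.02]
[-0.002, 0.0567, 0.112] spin -0.0 n 3.0
```

Request:
{"name": "drive_tool", "arguments": {
  "series": [
    [[0.03,-0.002,0.03,0,0],[0.03,-0.002,0.0567,0,0],[0.03,-0.002,0.0567,0,0],[0.03,-0.002,0.0567,0.04,0],[0.03,-0.002,0.0567,0.07,0]]
  ]
}}

```text
time: 72.05
eef_pos: [0.5965, 0.0425, 0.1101]
orientation: [-0.001, 0.735, 0.679, -0.0]
ft_force: [-0.0, -0.2, -3.1]
gripper_width: 0.0506
```

```bash
python3 fin.py .015 .089 .069
```

```text
t 72.05 p [0.5965 0.0425 0.1101] yaw 85.5 F [-0.02 -0.19 -3.06] w 0.0506 q7 -0.36 M [-0.    0.01  0.  ]
[-0.001, 0.0008, 0.0411] spin 0.002 n 1.0
```

Request:
{"name": "drive_tool", "arguments": {
  "series": [
    [[0.03,-0.001,0,0.03,0],[0.03,-0.001,0,0.039,0],[0.03,-0.001,0,0.041,0],[0.03,-0.001,0,0.041,0]]
  ]
}}

```text
time: 72.55
eef_pos: [0.5982, 0.0406, 0.0715]
orientation: [0.0, 0.735, 0.678, 0.001]
ft_force: [-0.5, -0.5, -1.9]
gripper_width: 0.0505
```

Request:
{"name": "drive_tool", "arguments": {
  "series": [
    [[0.03,0,0,0.001,0],[0.03,0,0,0.001,0]]
  ]
}}

```text
time: 72.8
eef_pos: [0.5979, 0.0401, 0.0702]
orientation: [0.0, 0.735, 0.678, 0.0]
ft_force: [-1.0, 0.6, -2.1]
gripper_width: 0.0505
```

Request:
{"name": "drive_tool", "arguments": {
  "series": [
    [[0.03,0,0,0.0007,0],[0.03,0,0,0.0007,0]]
  ]
}}

```text
time: 73.05
eef_pos: [0.5974, 0.0401, 0.0688]
orientation: [-0.0, 0.735, 0.678, -0.0]
ft_force: [0.9, -0.2, -2.5]
gripper_width: 0.0505
```

```bash
python3 -c "
from h import *
show()"
```

```text
t 73.05 p [0.5974 0.0401 0.0688] yaw 85.3 F [ 0.92 -0.23 -2.49] w 0.0505 q7 -0.37 M [-0.05  0.06 -0.  ]
```

Request:
{"name": "drive_tool", "arguments": {
  "series": [
    [[0.03,0,0,0.0008,0],[0.03,0,0,0.0008,0]]
  ]
}}

```text
time: 73.3
eef_pos: [0.5975, 0.0402, 0.0683]
orientation: [0.0, 0.735, 0.678, 0.0]
ft_force: [-1.1, -0.5, 1.2]
gripper_width: 0.0507
```

Request:
{"name": "drive_tool", "arguments": {
  "series": [
    [[0.068,0,0,0,0],[0.068,0,0,0,0],[0.068,0,0,-0.03,0],[0.068,0,0,-0.08,0],[0.068,0,0,-0.13,0]]
  ]
}}

```text
time: 73.92
eef_pos: [0.5979, 0.0402, 0.1994]
orientation: [0.0, 0.735, 0.678, 0.0]
ft_force: [1.2, 0.6, -0.5]
gripper_width: 0.0677
```

Request:
{"name": "drive_tool", "arguments": {
  "series": [
    [[0.068,0.06,0,0,0],[0.068,0.12,0,0,0],[0.068,0.18,0.0,0,0],[0.068,0.24,0,0,0],[0.068,0.3,0,0,0]]
  ]
}}

```text
time: 74.55
eef_pos: [0.6223, 0.3412, 0.1983]
orientation: [0.0, 0.735, 0.678, 0.001]
ft_force: [0.9, 0.1, 0.5]
gripper_width: 0.0679
```

Request:
{"name": "drive_tool", "arguments": {
  "series": [
    [[0.068,0.06,0,0,0],[0.068,0.12,0,0,0],[0.068,0.15,0,0,0],[0.068,0.15,0,0,0]]
  ]
}}

```text
time: 75.05
eef_pos: [0.632, 0.4928, 0.1969]
orientation: [-0.001, 0.734, 0.68, 0.0]
ft_force: [-0.4, 0.2, -0.4]
gripper_width: 0.0679
```

```bash
python3 - <<'E'
from h import *
import pickle
show()
d=cam("top");pickle.dump(d,open("t9.pkl","wb"))
a=cv2.resize(d["pixels"][130:280,240:420],None,fx=3.5,fy=3.5,interpolation=cv2.INTER_CUBIC)
cv2.imwrite("pics/t9.png",a)
e=cam("side");b=cv2.resize(e["pixels"][140:310,250:430],None,fx=3.5,fy=3.5,interpolation=cv2.INTER_CUBIC);cv2.imwrite("pics/s9.png",b);pickle.dump(e,open("s9.pkl","wb"))
for x,n in ((d,"t"),(e,"s")):
    hsv=cv2.cvtColor(x["pixels"],cv2.COLOR_BGR2HSV);m=(hsv[...,0]>4)&(hsv[...,0]<18)&(hsv[...,1]>160)&(hsv[...,2]>90)
    k,l,s,c=cv2.connectedComponentsWithStats(m.astype(np.uint8));print([(s[i,4],c[i].round(1)) for i in range(1,k) if s[i,4]>8])
    for A in (.4,.5,.6,.7):
        th=.6-A;S=st(-.069*np.sin(th),-.15);S[2]=.046+.069*np.cos(th);print(n,A,proj(x,S).round(1))
o=pickle.load(open("top0.pkl","rb"))["pixels"]
for n,u,v in (("tin",430,255),("soy",160,272),("cup",214,288)):
    p=o[v-18:v+18,u-18:u+18];r=cv2.matchTemplate(d["pixels"][v-35:v+35,u-35:u+35],p,cv2.TM_CCOEFF_NORMED);_,q,_,L=cv2.minMaxLoc(r);print(n,q,L[0]-17,L[1]-17)
for n,x,y in (("kl",-.15,.12),("kr",-.15,-.12)):
    S=st(x,y,.081);print(n,proj(d,S))
E
```

```text
t 75.05 p [0.632  0.4928 0.1969] yaw 85.6 F [-0.39  0.2  -0.41] w 0.0679 q7 -0.85 M [-0.07  0.03  0.03]
[(np.int32(41), array([394.8, 179.1]))]
t 0.4 [[394.9 184.5]]
t 0.5 [[394.7 181.6]]
t 0.6 [[394.5 178.7]]
t 0.7 [[394.2 175.9]]
[(np.int32(67), array([345.5, 221.8])), (np.int32(41), array([367.9, 223.3])), (np.int32(21), array([340.2, 234.2])), (np.int32(59), array([586.3, 249.6]))]
s 0.4 [[365.2 226.2]]
s 0.5 [[366.9 224.8]]
s 0.6 [[368.7 223.7]]
s 0.7 [[370.4 222.8]]
tin 0.9039896130561829 0 0
soy 0.9524411559104919 0 1
cup 0.9444133639335632 0 0
kl [[282.10154541 251.06690594]]
kr [[385.13853986 245.34284996]]
```

View pics/t9.png

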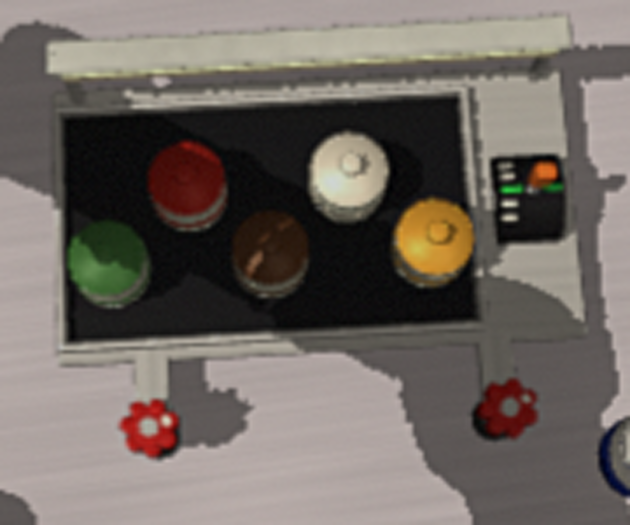

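View pics/s9.png

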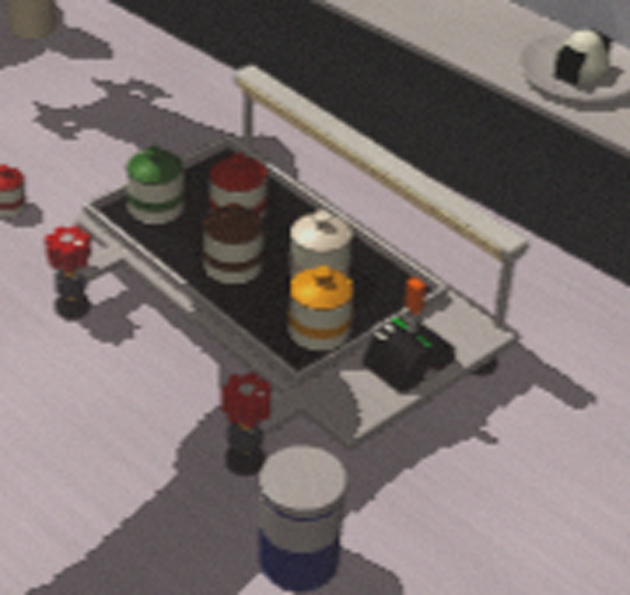

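All five pots stand on the mat inside the rail, the lever is on the green mark and the bystanders have not moved. I'm handing in.

```bash
python3 -c "
from h import *
print(order.close_job())"
```

```text
the job is handed in; nothing more can be done
None
```

I handed the job in at about 75 s of the 210 s allowed; it reports no verdict, so what follows rests on my own checks.

- **Levelling:** Touching the knobs and the left outrigger showed the left foot about 1.6 mm too short and the right about 4.0 mm. I turned them clockwise about 0.62 and 1.22 turns. Afterwards the knob tops touched at about 81.1 mm (left) and 81.2 mm (right), against 81.1 mm expected for a level stand with equal loads. I did not measure the tilt again after the pots went on; I expect it to be under 2 mrad.
- **Pots:** All five pots stand upright inside the rail in the final top and side pictures. The red one had been knocked against the soy jug; I found it again with the wrist camera and picked it up from there. I left the small red look-alike alone.
- **Dimmer:** I set the lever in two small moves. The top camera reads about 0.585 rad; the side and wrist cameras read a little lower, about 0.55 to 0.57. All are within the 0.51 to 0.69 allowed.
- **Bystanders and stand:** In the final top picture the tin and cup match their starting places exactly, and the jug is within a pixel. The stand moved a few millimetres at most.

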